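# Pack, fold shut and count a bottle carton

### The job

Take the freshly labelled bottle out of the labelling cradle and lay it gently, without dropping it, in the empty front lane of the open carton, lengthwise in its two saddles. Fold both side dust flaps down flat, and only then fold the lid down flat over them. Last, count the carton: press the button of the bench counter fully down and let it come up again; leave everything else on the table as it is.

Things in the scene. Friction and masses are not known exactly. Their poses are not given: they have to be found in the camera images.
- bottle_mid (a point): Centre of the dark bottle with cream label and black cap: a plain cylinder 177 mm long, 50 mm across (cap end 48.6), 0.26 kg, lying level. The point is half-way along it on its axis; its z axis runs along the bottle towards the cap. At first it lies in the cradle's V notches, axis 69 mm above the table; its middle 100 mm is free on both sides and below down to 10 mm above the table.
- cradle: Labelling cradle: aluminium base plate 200 x 92 x 10 mm, fixed to the table, with two grey V-notched uprights 12 mm thick, 60 mm either side of its centre, tops 62 mm above the table. Origin: centre of its underside; its x axis runs along the bottle.
- carton: Open brown cardboard carton, 178 mm deep (x) x 196 mm wide (y) x 72 mm high, 3 mm board, between corner stops on a 236 x 250 x 9 mm plywood board, all fixed to the table; wall tops 81 mm above the table. Origin: centre of the board's underside; x points to the back wall (lid hinge), y to the left end wall. Two jars stand in its rear pockets (tops 46 mm above the table); the front lane is empty.
- bottle_seat (a point): Where the bottle's middle belongs: centre of the carton's front lane, 47 mm above the table; y runs along the lane (axes as the carton). Either way round. Two saddles, each 40 mm long, centred 74.5 mm either side, 54 mm between cheeks whose tops are 5 mm below the axis of the seated bottle. Between the saddles it is clear down to 12 mm above the table, 56 mm forward to the front wall, 48 mm back.
- left_flap (a joint): Dust flap on the left end wall (carton +y): 0 = folded flat inwards over the opening, 1.57 = upright, more = splayed outwards; limits 0 to 2.4. A card 140 mm long, 64 mm from hinge to free edge, 2.4 mm thick. The crease is stiff: it stays at any angle and turns with about 0.02 N m (well under 1 N at the free edge).
- right_flap (a joint): Dust flap on the right end wall (carton -y), the mirror image of the left one, same values.
- left_flap_hinge (a point): Middle of the left flap's crease, on top of the left wall, 81 mm above the table; axes as the carton.
- right_flap_hinge (a point): Middle of the right flap's crease, on top of the right wall, 81 mm above the table; axes as the carton.
- left_flap_edge (a point): Middle of the free edge of the left flap.
- right_flap_edge (a point): Middle of the free edge of the right flap.
- lid (a joint): Lid on the back wall: 0 = folded flat on the carton, 1.57 = upright, more = leaning back, away from the robot; limits 0 to 2.3. A card 176 mm from hinge to free edge, 196 mm wide, 3 mm thick; a tuck lip 28 mm deep stands square on its inner side along the free edge. The crease is stiff: it stays at any angle and turns with 0.05 to 0.15 N m (about 1 N near the free edge).
- lid_hinge (a point): Middle of the lid's crease, on top of the back wall, 84 mm above the table; axes as the carton.
- lid_edge (a point): Middle of the lid's free edge.
- counter: Bench counter: grey metal housing 96 x 116 mm, 41 mm high, fixed to the table, with a raised display ridge on its far half to 49 mm and a small reset knob on its left end. Origin: centre of its underside.
- count_button (a joint): The counter's spring push button: 0 = up, 0.006 (m) = fully down, which takes 5 N straight down.
- count_button_top (a point): Centre of the top of the round black push button, 36 mm across, on the near half of the counter; it moves with the button.
- jar_0: Jar 63 mm across, 34 mm high, packed in the carton's left rear pocket; leave it. Origin: centre of its underside.
- jar_1: The same jar in the right rear pocket; leave it. Origin: centre of its underside.
- bone_folder: Flat bone folder 163 mm long; leave it. Origin: centre of its underside.
- marker: Black and white marker pen 136 mm long; leave it. Origin: centre of its underside.
- glue_stick: Upright blue glue stick 28 mm across, 98 mm high, at the back; leave it. Origin: centre of its underside.
- ink_tin: Flat red ink pad 68 x 106 x 19 mm; leave it. Origin: centre of its underside.
- date_stamp: Black and grey hand stamp 39 x 58 x 74 mm; leave it. Origin: centre of its underside.
Not all that is in view belongs to the job. What is shaped like the counter but blue is not meant.

How it is judged:
By the outcome, as a careful person would: the job done as asked, in the order asked, and still so for the second after the job is handed in, with the robot touching nothing.
It also fails if it takes over 72 s, if anything falls off the work surface, if the arm or the gripper's body presses on something with over 40 N, if the wrist force passes 120 N, or if a joint passes its speed limit or range.

### The arm

A 7-joint arm with a two-finger parallel gripper is mounted at the origin on a cart in front of the work surface, level with it; the furniture and walls round the work are solid. World frame = base frame: x ahead of the robot, y to its left, z up, the work surface at z = 0. Lengths are in mm, angles in rad, forces in N, time in s.
With the tool pointing down it reaches from about 400 to 875 mm from the base axis. Payload 4.4 kg.
Tool frame: the origin (TCP) lies at the very end of the fingers, on their centre line; the grasp point (between the pads) lies 19 mm behind it; z points along the fingers, x is the direction in which the jaws open and shut, and the axes are right-handed (so a half turn about z gives the same grasp; the last joint's range is limited). The gripper opens to 85 mm and grips with 20 to 120 N. Pads are 22 mm wide; open, the fingers measure 114 mm over their backs; the gripper's body (76 mm by 85 mm) begins 54 mm behind the grasp point. The pads swing forward as they close: fully open they stand 13 mm farther back than shut.
Start: joints at [-0.066, 0.628, 0.038, 1.517, -0.027, 0.996, -0.02], TCP at [650.014, 0.028, 211.113] pointing down, gripper open.
Joint ranges: [-3.06, 3.06], [-0.37, 2.12], [-1.25, 1.32], [0.18, 2.47], [-1.1, 4.24], [0.23, 1.98], [-2.94, 2.94]. Speed limits (rad/s): [2.57, 2.57, 3.14, 3.14, 3.14, 3.14, 3.14].

### API

Orientations are given as [roll, pitch, yaw] about the fixed x, y, z axes, in that order (R = Rz(yaw) Ry(pitch) Rx(roll)).
In Python, from cell import telemetry, get_image, get_calibration, ctrl gives the robot as it stands. The module is installed in compiled form; this text tells all that it offers.
- The arm moves only by the tool arm_command, never from a script. Its arguments are lists of equal length, an entry for each row: "rot": the turn, a rotation vector about the world's x, y, z in degrees, a list of three; "slide": the shift along the world's x, y, z in mm, a list of three; "gripper": the finger opening in mm, from 0 to 85.4. A call has 1 to 5 rows; each row shifts and turns the pose as measured when the row begins; what a row does not reach is not made up. A row lasts 1/12 s, in which the tool goes at most 41.7 mm and 7.16 degrees, less where a joint would pass 70% of its speed; a pose out of reach is approached as far as the arm can. A call with a gripper value outside its range is refused whole. The fingers move at their own pace and stop on an object; the grip force is fixed at half the most. Time passes only in rows, so rows that do not move let the fingers close. It gives the time, the measured TCP pose, the force and the opening at its end, in the units of the state.
- telemetry.read_state(): the state, without advancing time (a new reading comes with each control period).
- get_image(name): name is "scene" or "side" or "wrist"; returns (picture, depth): 420x560x3 uint8, red, green, blue; 420x560 float32, mm along the optical axis (not along the pixel's ray), 0 where there is no reading.
- get_calibration(name): a dict with "fx", "fy", "cx", "cy" (pixels), "xyz" and "attitude" of the camera in the world. Camera axes: x right, y up, looking along -z (the intrinsics and any distortion apply to the point x, -y, -z); pixel columns grow to the right and rows downward; lengths in mm; the calibration is good to about 2 mm. A picture is of the moment at which its call begins: read the wrist's pose just before it. get_calibration takes no time and is no camera call; for the wrist camera it gives the pose at the moment of the call.
- ctrl.finish_job(): hands the job in, once; it reports no verdict.
The state is a dict: "clock": time; "qpos": joint angles; "qd": joint speeds; "tau": joint torques, N m; "eef_pos": TCP position; "tool_rot": TCP orientation; "force": force on the tool from outside, world axes, zero at the start; "torque": the same for the moment, N m; "width": finger opening in mm.
Only numpy, scipy, OpenCV 4.12 (cv2) and the standard library are available. Lean on these libraries where they do the work, as an engineer would, in place of code of your own. Each camera call takes 0.05 s, during which the arm holds its last target.

## Working session

There is one attempt and no reset: what is moved stays moved. The work goes in short steps, Python scripts to look and compute and a tool call to move; the robot and the scene stay as the last step left them, time stands still between calls to the robot, and variables do not carry over. Pictures are saved under pics/ and viewed, and the job is handed in when it is done.

Besides the shell and the picture viewer there is one more tool, called after "Call:" by a JSON object that holds its "op" and its "data". arm_command: Moves the arm, as the interface text tells. Its arguments: {"type":"object","properties":{"rot":{"type":"array"},"slide":{"type":"array"},"gripper":{"type":"array"}},"required":["rot","slide","gripper"]}

```bash
mkdir -p pics; cat > h.py <<'E'
import numpy as np, cv2, json
from scipy.spatial.transform import Rotation as R
from cell import telemetry, get_image, get_calibration, ctrl
def snap(name,tag):
    c=get_calibration(name); p,d=get_image(name)
    cv2.imwrite(f'pics/{tag}.png',cv2.cvtColor(p,cv2.COLOR_RGB2BGR)); np.savez(f'pics/{tag}.npz',d=d,c=json.dumps({k:np.asarray(v).tolist() for k,v in c.items()}))
    return p,d,c
def load(tag):
    z=np.load(f'pics/{tag}.npz'); return z['d'],json.loads(str(z['c']))
def rot(c):
    a=np.array(c['attitude'])
    if a.shape==(3,): return R.from_euler('xyz',a).as_matrix()
    if a.shape==(4,): return R.from_quat(a).as_matrix()
    return a
def cloud(d,c):
    v,u=np.mgrid[:d.shape[0],:d.shape[1]]
    P=np.stack([(u-c['cx'])/c['fx']*d,-(v-c['cy'])/c['fy']*d,-d],-1)
    return P@rot(c).T+np.array(c['xyz'])
def crop(tag,x0,y0,x1,y1,s,out):
    im=cv2.imread(f'pics/{tag}.png')[y0:y1,x0:x1]; cv2.imwrite(f'pics/{out}.png',cv2.resize(im,None,fx=s,fy=s,interpolation=cv2.INTER_CUBIC))
E
python3 - <<'E'
from h import *
print(telemetry.read_state())
for n in ('scene','side','wrist'):
    p,d,c=snap(n,n+'0'); print(n,c)
E
```

```text
{'clock': 0.0, 'qpos': array([-0.06580033,  0.62933459,  0.03843878,  1.51836238, -0.02697211,
        0.99633757, -0.01999451]), 'qd': array([ 5.57889808e-05, -1.38233521e-03, -3.02268371e-04, -5.53137473e-04,
        1.14486165e-03,  6.94463697e-04,  8.44727981e-05]), 'tau': array([-1.11932164e-03, -5.63405585e+01,  1.22606792e+00, -1.93450052e+01,
        1.09587883e-02,  1.05136272e-02, -8.84369996e-06]), 'eef_pos': array([6.49326524e+02, 2.18187152e-02, 2.10198380e+02]), 'tool_rot': array([3.14154617e+00, 1.92338740e-03, 2.36518804e-05]), 'force': array([-0.05079177, -0.38207137, -0.4324606 ]), 'torque': array([ 0.02284631, -0.01345266, -0.02375316]), 'width': 85.46739021733512}
scene {'fx': 433.94561114217095, 'fy': 433.94561114217095, 'cx': 280.5865399884374, 'cy': 217.5306695666812, 'xyz': array([-301.55030731, -480.78279267,  763.26413789]), 'attitude': array([ 1.02792933, -0.01837854, -0.90909885])}
side {'fx': 397.2930843904578, 'fy': 397.2930843904578, 'cx': 282.1455354000652, 'cy': 211.0120072020002, 'xyz': array([ 472.90483196, 1119.94014521,  882.69848625]), 'attitude': array([ 0.87044841,  0.01248119, -3.03373834])}
wrist {'fx': 294.5114666413458, 'fy': 294.5114666413458, 'cx': 277.51419177982643, 'cy': 208.98088579022647, 'xyz': array([650.15030607,  80.26427005, 372.62667132]), 'attitude': array([-0.32128028,  0.00061551, -0.000427  ])}
```

View pics/scene0.png

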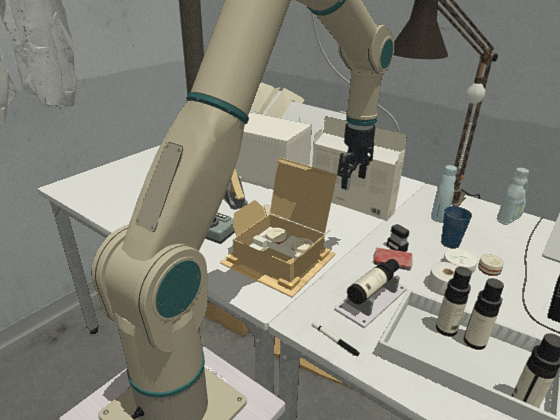

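View pics/side0.png

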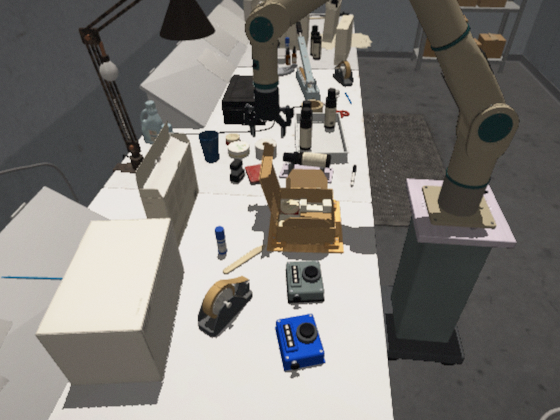

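View pics/wrist0.png

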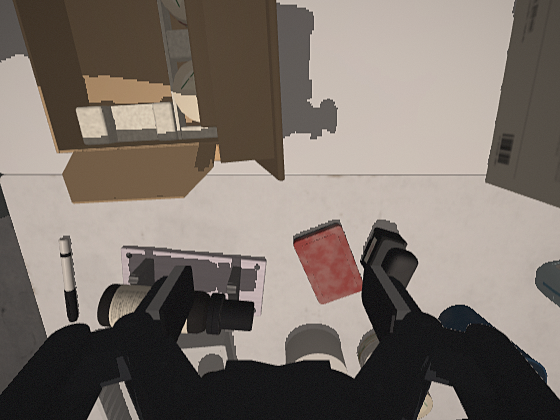

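The bottle lies in the cradle nearest the wrist view's bottom, at (120–250, 305). The carton is upper left with its right flap splayed at (140, 172). The grey counter is at (305, 280) in the side view. Next I'll measure with depth.

```bash
python3 - <<'E'
from h import *
# merged orthographic top view: 300..900 x, -300..500 y ; 1px=1.. use 1 mm -> 600x800 rotated: image right = -y? use right=+x, up=+y
for tag in ('scene0','side0','wrist0'):
    d,c=load(tag); P=cloud(d,c); im=cv2.imread(f'pics/{tag}.png')
    # table check
    m=(d>0)&(abs(P[...,2])<8); 
    X=P[m]; A=np.c_[X[:,:2],np.ones(len(X))]; k=(X[:,0]>350)&(X[:,0]<850)&(abs(X[:,1])<500)
    print(tag,np.linalg.lstsq(A[k],X[k][:,2],rcond=None)[0], k.sum())
    H=np.full((900,600),-999.); col=np.zeros((900,600,3),np.uint8)
    Q=P[d>0]; C=im[d>0]; k=(Q[:,2]<330)&(Q[:,2]>-20); Q=Q[k];C=C[k]
    o=np.argsort(Q[:,2]);Q=Q[o];C=C[o]
    u=(Q[:,0]-300).astype(int);v=(550-Q[:,1]).astype(int);k=(u>=0)&(u<600)&(v>=0)&(v<900)
    for du in (0,1):
      for dv in (0,1):
        uu=np.clip(u[k]+du,0,599);vv=np.clip(v[k]+dv,0,899);col[vv,uu]=C[k]
    for g in range(0,600,100): cv2.putText(col,str(300+g),(g,10),0,.35,(0,255,255)); col[:,g]=(0,255,255)
    for g in range(50,900,100): cv2.putText(col,str(550-g),(0,g),0,.35,(0,255,255)); col[g,:]=(0,255,255)
    cv2.imwrite(f'pics/top_{tag}.png',col)
a=[cv2.imread(f'pics/top_{t}.png') for t in ('scene0','side0','wrist0')]
cv2.imwrite('pics/tops.png',cv2.resize(np.hstack(a[:2])[100:],(800,533),interpolation=cv2.INTER_AREA))
cv2.imwrite('pics/topw.png',a[2][:800][200:])
E
```

```text
scene0 [-1.00981148e-03 -9.82645071e-04  2.53753682e+00] 20743
side0 [-1.32082874e-03 -3.98824105e-04  1.28462028e+00] 16639
wrist0 [ 0.00072155 -0.00094123  0.18965516] 69678
```

View pics/tops.png

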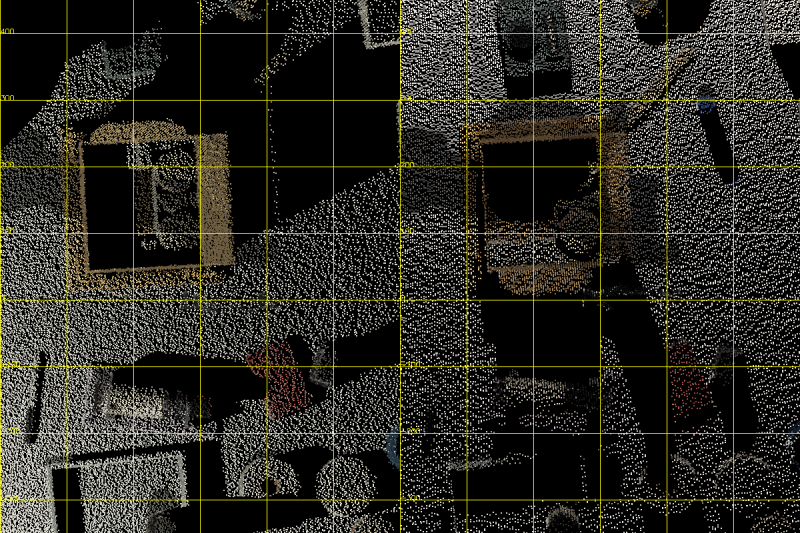

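View pics/topw.png

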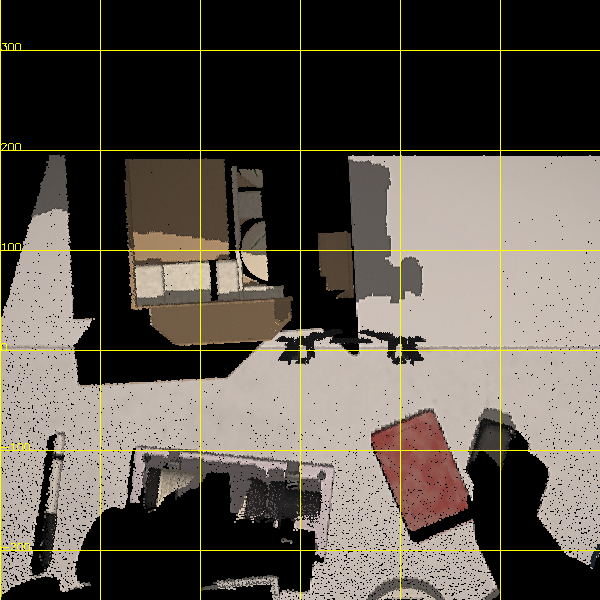

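```bash
python3 - <<'E'
from h import *
from scipy.optimize import least_squares
pts=[]
for tag in ('scene0','side0','wrist0'):
    d,c=load(tag); P=cloud(d,c)[d>0]
    m=(P[:,0]>410)&(P[:,0]<640)&(P[:,1]>-200)&(P[:,1]<-90)&(P[:,2]>66)&(P[:,2]<100)
    Q=P[m]; 
    if tag=='wrist0':
        Q=Q[Q[:,0]<640]
    print(tag,len(Q),Q.min(0),Q.max(0),np.median(Q,0))
    k=Q[:,2]<97
    f=lambda p:(np.hypot(Q[:,1]-p[0]-p[1]*(Q[:,0]-525),(Q[:,2]-69-p[2]))-25)
    s=least_squares(f,[-150,0,0],loss='soft_l1'); print(s.x,np.abs(s.fun).mean())
    r=np.abs(f(s.x))<4
    print(' x',np.percentile(Q[r][:,0],[0,.5,1,50,99,99.5,100]), len(Q[r]))
E
```

```text
scene0 999 [ 438.26470147 -180.26023592   66.00973935] [ 616.83863196 -119.44622726   97.29358504] [ 500.85862571 -158.80758709   87.08709434]
[-1.49320297e+02 -6.51788642e-02 -2.20245047e-01] 2.782802260564923
 x [438.26470147 439.37474851 440.08328147 501.44017386 601.18651897
 604.79037754 612.18226477] 816
side0 473 [ 441.5632037  -167.58002734   66.10668976] [ 616.83603987 -115.5281343    96.06110281] [ 521.44878241 -134.07975192   83.33794304]
[-150.74835769   -0.15661283   -2.06158135] 2.7384764564468687
 x [441.5632037  442.02720257 443.19591586 514.27923476 612.97923012
 616.06459247 616.83603987] 360
wrist0 3482 [ 443.35569531 -177.24689202   66.01469883] [ 620.37076872 -117.43057778   95.22097477] [ 557.74547185 -140.81746852   84.41489271]
[-152.80725256   -0.16589976   -1.88225073] 2.2015920974694443
 x [443.35569531 445.02690632 445.7799928  549.32105345 618.42234992
 619.25293206 620.37076872] 2911
```

```bash
python3 - <<'E'
from h import *
for tag in ('scene0','side0','wrist0'):
    d,c=load(tag); P=cloud(d,c)[d>0]
    m=(P[:,0]>370)&(P[:,0]<720)&(P[:,1]>-60)&(P[:,1]<320)&(P[:,2]>77)&(P[:,2]<86)
    Q=P[m]
    im=np.zeros((380,350),np.uint8); im[(320-Q[:,1]).astype(int),(Q[:,0]-370).astype(int)]=255
    cv2.imwrite(f'pics/z81_{tag}.png',im)
a=np.hstack([cv2.imread(f'pics/z81_{t}.png') for t in('scene0','side0','wrist0')]);print(a.shape)
cv2.imwrite('pics/z81.png',cv2.resize(a,(800,290),interpolation=cv2.INTER_AREA)*2)
E
```

```text
(380, 1050, 3)
```

View pics/z81.png

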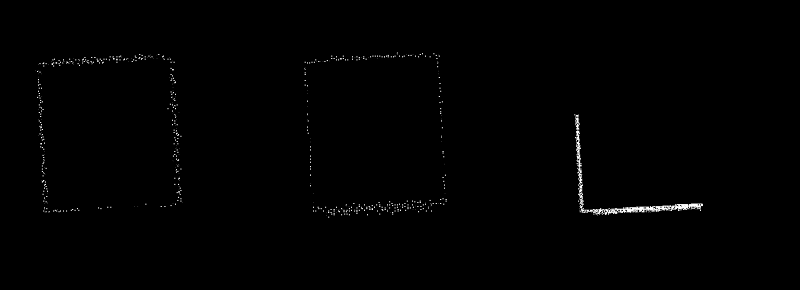

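Call:
{"op": "arm_command", "data": {"rot": [[0,0,0],[0,0,0],[0,0,0],[0,0,0],[0,0,0]], "slide": [[-20,-15,6],[-35,-25,8],[-35,-25,8],[-30,-25,8],[0,0,0]], "gripper": [85,85,85,85,85]}}

```text
clock: 0.57
eef_pos: [523.6, -89.0, 237.2]
tool_rot: [-3.14, 0.007, 0.006]
force: [-1.4, -0.2, -0.0]
width: 85.1
```

```bash
python3 - <<'E'
from h import *
s=telemetry.read_state();print(s['clock'],s['eef_pos'],s['tool_rot'],s['qd'])
p,d,c=snap('wrist','wrist1');print(c['xyz'],c['attitude'])
E
```

```text
0.5667 [523.57058811 -89.03818977 237.1792144 ] [-3.13982515  0.00694913  0.00614935] [-0.03171311  0.03752447 -0.06233981 -0.04353901 -0.03567052 -0.05160438
 -0.03323252]
[524.67637244  -9.08615583 399.66528446] [-0.31948549  0.0058552   0.00570886]
```

View pics/wrist1.png

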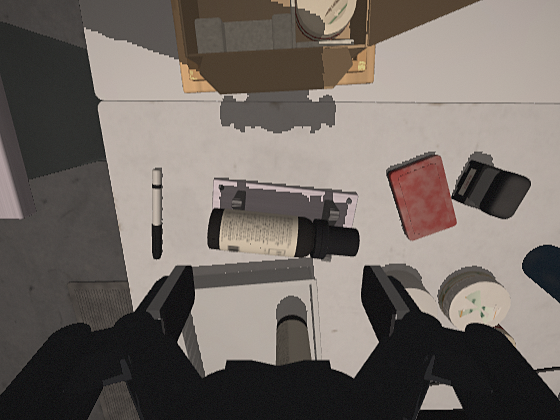

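The bottle is fully visible, from its base at (209, 228) to its cap at (358, 241), in the V notches. Bottles in the tray stand just below it, at about y = −240.

```bash
python3 - <<'E'
from h import *
from scipy.optimize import least_squares
d,c=load('wrist1'); P=cloud(d,c)
v,u=np.mgrid[:420,:560]
m=(d>0)&(P[...,2]>66)&(u>195)&(u<372)&(v>200)&(v<268)&(P[...,2]<100)
Q=P[m]; 
# body only
f0=lambda p,Q:(np.hypot((Q[:,1]-p[0]-p[1]*(Q[:,0]-525))*np.cos(p[1]),(Q[:,2]-p[2]))-25)
B=Q[Q[:,0]<540]
s=least_squares(f0,[-150,-.1,69],args=(B,),loss='soft_l1');print(s.x,np.abs(s.fun).mean(),len(B))
p=s.x
B=Q; s=least_squares(lambda p:f0([p[0],p[1],69],Q),[-150,-.1],loss='soft_l1');print(s.x)
t=np.array([1,p[1]])/np.hypot(1,p[1]); n=np.array([-t[1],t[0]])
a=(Q[:,:2]-[525,p[0]])@t; b=(Q[:,:2]-[525,p[0]])@n
print(np.percentile(a,[0,.5,1,99,99.5,100]))
for x in range(-95,100,10):
    k=abs(a-x)<5
    if k.sum(): print(x,k.sum(),np.percentile(b[k],[1,50,99]).round(1),Q[k][:,2].max().round(1))
# what's around: obstacles heights for finger at bottle middle both sides
E
python3 -c "
from h import *
crop('wrist1',190,160,380,280,4,'c1')"
```

```text
[-1.50802592e+02 -1.03698370e-01  6.86346962e+01] 0.4858653948510995 3411
[-1.52513464e+02 -1.47204977e-01]
[-81.79545408 -80.68272624 -79.84491536  91.32923016  92.56404379
  94.36734824]
-85 55 [-17.1   8.1  24.3] 94.3
-75 362 [-19.4   9.3  24.9] 95.0
-65 351 [-19.4   9.6  25.1] 95.0
-55 362 [-19.7   9.2  25.3] 95.4
-45 365 [-19.9   9.   25.1] 95.6
-35 352 [-19.1   9.4  25.3] 95.0
-25 360 [-19.8   9.6  25.2] 94.8
-15 353 [-19.2   9.1  25. ] 95.1
-5 354 [-20.    9.4  25.4] 94.6
5 355 [-19.8   9.2  25.2] 94.5
15 351 [-20.2   8.8  25.1] 95.7
25 349 [-19.2   9.6  25. ] 94.0
35 255 [-17.5   8.   23.8] 93.3
45 377 [-19.9   8.1  24.2] 93.3
55 257 [-19.1   7.6  24.2] 93.6
65 232 [-13.2   6.6  18.1] 86.9
75 239 [-13.6   6.7  17.8] 86.4
85 231 [-14.2   6.4  17.6] 86.5
95 91 [-12.4   7.4  17.5] 86.1
```

View pics/c1.png

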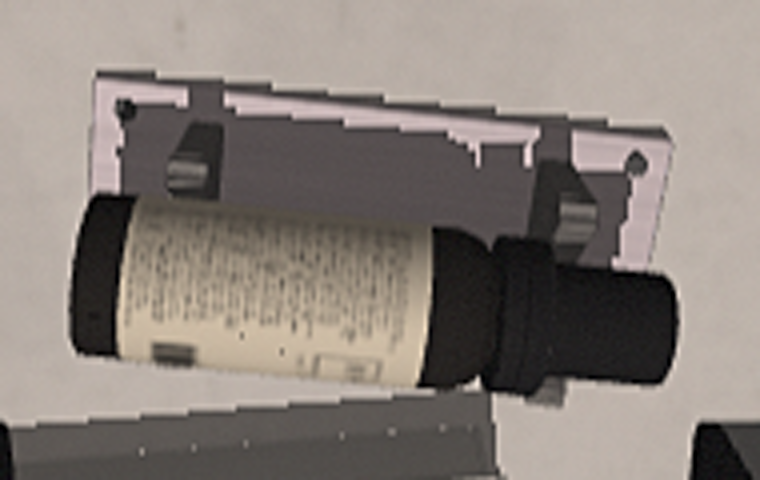

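```bash
python3 - <<'E'
from h import *
from scipy.optimize import least_squares
def band(tag,lo=78,hi=83):
    d,c=load(tag); P=cloud(d,c)[d>0]
    m=(P[:,0]>380)&(P[:,0]<620)&(P[:,1]>20)&(P[:,1]<270)&(P[:,2]>lo)&(P[:,2]<hi); return P[m]
def dist(p,Q):
    x,y,t=p; dx=Q[:,0]-x;dy=Q[:,1]-y
    a=np.cos(t)*dx+np.sin(t)*dy; b=-np.sin(t)*dx+np.cos(t)*dy
    qx=abs(a)-87.5; qy=abs(b)-96.5
    return np.hypot(np.maximum(qx,0),np.maximum(qy,0))+np.minimum(np.maximum(qx,qy),0)
sets={t:band(t) for t in('scene0','side0','wrist0','wrist1')}
for n,Q in list(sets.items())+[('all',np.vstack(list(sets.values())))]:
    s=least_squares(dist,[510,145,0.03],args=(Q,),loss='soft_l1'); print(n,len(Q),s.x.round(3),np.median(abs(s.fun)))
# board edges z~9
x,y,t=s.x
d,c=load('wrist1');P=cloud(d,c)[d>0]
# tray near bottle
m=(P[:,0]>480)&(P[:,0]<580)&(P[:,1]<-180)&(P[:,1]>-260)
Q=P[m]
for yy in range(-250,-178,8):
    k=abs(Q[:,1]-yy)<4; 
    if k.any(): print(yy,np.percentile(Q[k][:,2],[5,50,95]).round(0))
# lid & flaps in carton frame from side/scene
for tag in('scene0','side0','wrist0','wrist1'):
    d,c=load(tag);P=cloud(d,c)[d>0]
    a=np.cos(t)*(P[:,0]-x)+np.sin(t)*(P[:,1]-y); b=-np.sin(t)*(P[:,0]-x)+np.cos(t)*(P[:,1]-y)
    z=P[:,2]
    for nm,m,q in(('lid',(a>84)&(a<200)&(abs(b)<96)&(z>95)&(z<270),a),('L',(abs(a)<60)&(b>90)&(b<165)&(z>88)&(z<150),b),('R',(abs(a)<60)&(b<-90)&(b>-165)&(z>88)&(z<150),b)):
        if m.sum()<20: continue
        A=np.c_[z[m]-81,np.ones(m.sum())]; r=np.linalg.lstsq(A,q[m],rcond=None)[0]
        print(tag,nm,m.sum(),'slope',r,'zmax',np.percentile(z[m],99),'q',np.percentile(q[m],[1,99]))
E
```

```text
scene0 242 [5.12560e+02 1.44299e+02 5.70000e-02] 1.167301352313686
side0 189 [5.12400e+02 1.46239e+02 5.70000e-02] 1.4885908990911076
wrist0 1315 [5.16109e+02 1.43947e+02 5.30000e-02] 0.8109147295599968
wrist1 921 [5.15313e+02 1.43870e+02 5.50000e-02] 0.8127207928874611
all 2667 [5.15429e+02 1.44025e+02 5.50000e-02] 0.9918816594416313
-250 [-0. 45. 47.]
-242 [ 0. 24. 47.]
-234 [ 0. 21. 47.]
-226 [-1.  1. 46.]
-218 [-1.  0.  2.]
-210 [-1.  0.  2.]
-186 [58. 58. 58.]
scene0 lid 3216 slope [ 0.21474763 87.43955544] zmax 256.0883576812807 q [ 87.55075104 129.4301843 ]
scene0 L 547 slope [ 0.42363354 97.43058612] zmax 139.8666866272182 q [ 99.16667225 124.36823943]
scene0 R 43 slope [ -0.78241779 -94.3961328 ] zmax 133.93258522032707 q [-136.13998658 -103.0607373 ]
side0 lid 862 slope [ 0.15506657 90.2083517 ] zmax 256.1223856434451 q [ 88.32954875 129.16663804]
side0 L 348 slope [  0.41731692 101.14004793] zmax 140.15868559732957 q [103.63281499 126.71973704]
side0 R 545 slope [ -0.71665351 -96.76878848] zmax 130.8073361701446 q [-135.06847872  -99.25997398]
wrist0 lid 13383 slope [ -1.73671146 415.39996058] zmax 256.35823683058334 q [101.48338319 131.99628342]
wrist0 R 5824 slope [ -0.74646469 -96.83289092] zmax 131.69504903259184 q [-135.88470513 -102.4042716 ]
wrist1 lid 1846 slope [ 0.24793515 86.68786575] zmax 187.86948488499297 q [ 90.22702821 113.28312657]
wrist1 R 4613 slope [ -0.75061333 -96.67383679] zmax 132.20752387730352 q [-136.16513569 -102.5188809 ]
```

Call:
{"op": "arm_command", "data": {"rot": [[0,0,7],[0,0,7],[0,0,7],[0,0,7],[0,0,7]], "slide": [[1,-6,-8],[1,-6,-8],[1,-6,-8],[1,-6,-8],[1,-6,-8]], "gripper": [85,85,85,85,85]}}

```text
clock: 1.03
eef_pos: [535.8, -112.8, 197.5]
tool_rot: [-3.138, -0.004, 0.637]
force: [0.5, 0.1, -0.0]
width: 85.7
```

Call:
{"op": "arm_command", "data": {"rot": [[0,0,7],[0,0,7],[0,0,7],[0,0,7],[0,0,7]], "slide": [[1,-6,-8],[1,-6,-8],[1,-6,-8],[0,-6,-8],[0,-6,-8]], "gripper": [85,85,85,85,85]}}

```text
clock: 1.45
eef_pos: [543.7, -139.5, 153.8]
tool_rot: [-3.137, -0.009, 1.261]
force: [0.0, 0.2, -0.4]
width: 84.8
```

Call:
{"op": "arm_command", "data": {"rot": [[0,0,6],[0,0,5],[0,0,0],[0,0,0]], "slide": [[-6,-6,-8],[-5,-5,-8],[-2,-2,-5],[0,0,0]], "gripper": [85,85,85,85]}}

```text
clock: 1.78
eef_pos: [532.8, -151.3, 128.4]
tool_rot: [-3.136, -0.013, 1.465]
force: [-0.4, 0.2, -0.3]
width: 84.9
```

```bash
python3 - <<'E'
from h import *
s=telemetry.read_state();print(s['clock'],s['eef_pos'],s['tool_rot'],s['qpos'])
p,d,c=snap('wrist','wrist2')
p,d,c=snap('side','side2')
a=cv2.imread('pics/wrist2.png');b=cv2.imread('pics/side2.png')[100:250,210:410]
cv2.imwrite('pics/c2.png',np.hstack([cv2.resize(a,(400,300)),cv2.resize(b,(400,300))]))
E
```

```text
1.7833 [ 532.77941089 -151.32313383  128.37094892] [-3.13565358 -0.01341434  1.46499762] [ 0.45766979  0.6225375  -0.34157142  1.85601738  0.28131647  0.71774398
  1.42588153]
```

View pics/c2.png

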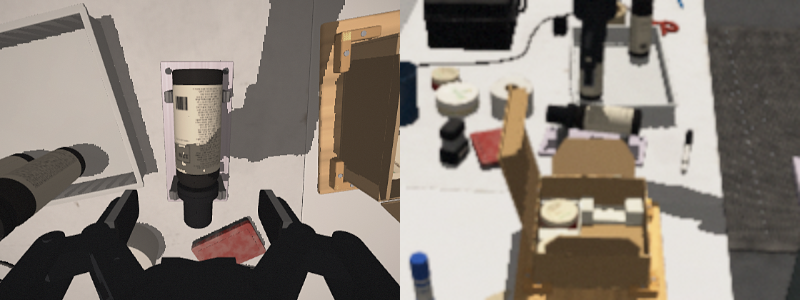

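Call:
{"op": "arm_command", "data": {"rot": [[-0.4,-0.2,0],[-0.4,-0.1,0],[0,0,0],[0,0,0],[0,0,0]], "slide": [[-1,0,-12],[-1,0,-20],[0,0,-20],[0,0,-18],[0,0,-10]], "gripper": [85,85,85,85,85]}}

```text
clock: 2.3
eef_pos: [540.5, -148.5, 52.9]
tool_rot: [3.122, 0.002, 1.46]
force: [-0.2, -0.5, 0.4]
width: 85.3
```

Call:
{"op": "arm_command", "data": {"rot": [[0,0,0]], "slide": [[0,0,0]], "gripper": [85]}}

```text
clock: 2.38
eef_pos: [540.0, -147.6, 51.6]
tool_rot: [3.124, 0.001, 1.46]
force: [-1.0, -0.7, -0.4]
width: 84.5
```

Call:
{"op": "arm_command", "data": {"rot": [[0.1,0.6,0],[0,0.3,0],[0,0,0]], "slide": [[-5,-2,-3],[-3,-2,-2],[0,0,0]], "gripper": [85,85,85]}}

```text
clock: 2.63
eef_pos: [533.4, -151.0, 48.1]
tool_rot: [3.139, 0.001, 1.461]
force: [-0.2, 0.8, 0.7]
width: 85.0
```

Good alignment; closing.

Call:
{"op": "arm_command", "data": {"rot": [[0,0,0],[0,0,0],[0,0,0],[0,0,0],[0,0,0]], "slide": [[-1,0,-1],[0,0,0],[0,0,0],[0,0,0],[0,0,0]], "gripper": [40,30,30,30,30]}}

```text
clock: 3.05
eef_pos: [533.7, -151.5, 50.1]
tool_rot: [3.135, 0.002, 1.459]
force: [0.2, -0.3, -3.7]
width: 46.1
```

Call:
{"op": "arm_command", "data": {"rot": [[0,0,0],[0,0,0]], "slide": [[0,0,0],[0,0,0]], "gripper": [30,30]}}

```text
clock: 3.22
eef_pos: [533.4, -151.6, 50.0]
tool_rot: [3.135, 0.002, 1.459]
force: [0.9, 0.3, -2.2]
width: 46.1
```

Call:
{"op": "arm_command", "data": {"rot": [[0,0,0],[0,0,0],[0,0,0]], "slide": [[0,0,8],[0,0,16],[0,0,10]], "gripper": [30,30,30]}}

```text
clock: 3.47
eef_pos: [530.7, -151.2, 82.9]
tool_rot: [-3.142, 0.001, 1.459]
force: [0.2, -0.2, -2.1]
width: 46.0
```

```bash
python3 - <<'E'
from h import *
s=telemetry.read_state();print(s['clock'],s['eef_pos'],s['tool_rot'],s['force'],s['torque'],s['width'])
snap('wrist','w3');snap('scene','s3')
a=cv2.imread('pics/w3.png');b=cv2.imread('pics/s3.png')[220:340,300:460]
cv2.imwrite('pics/c3.png',np.hstack([cv2.resize(a,(400,300)),cv2.resize(b,(400,300))]))
E
```

```text
3.4667 [ 530.71005948 -151.23234457   82.93933784] [-3.14155923e+00  1.10995705e-03  1.45906484e+00] [ 0.16237891 -0.16865987 -2.05642635] [ 0.06180152 -0.07626323 -0.0081773 ] 46.001657117159205
```

View pics/c3.png

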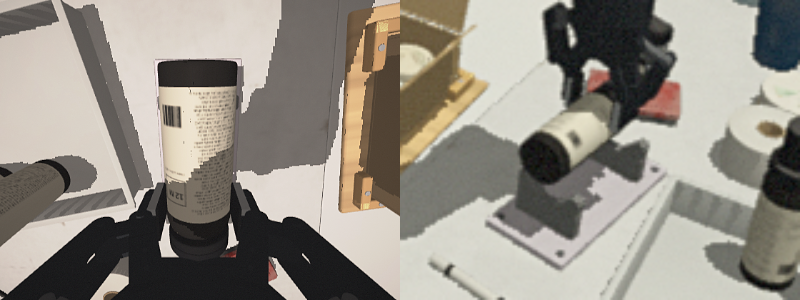

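```bash
cat >> h.py <<'E'
from scipy.optimize import least_squares
def bottle(tag,x0,sel):
    d,c=load(tag);P=cloud(d,c);v,u=np.mgrid[:420,:560]
    m=(d>0)&sel(u,v,P);Q=P[m]
    def f(p):
        t=np.array([np.cos(p[2])*np.cos(p[3]),np.sin(p[2])*np.cos(p[3]),np.sin(p[3])]); w=Q-np.array([x0[0],x0[1],x0[2]])-p[0]*np.array([-np.sin(p[2]),np.cos(p[2]),0])-p[1]*np.array([0,0,1])
        return np.linalg.norm(w-np.outer(w@t,t),axis=1)-25
    s=least_squares(f,[0,0,x0[3],0],loss='soft_l1')
    p=s.x;t=np.array([np.cos(p[2])*np.cos(p[3]),np.sin(p[2])*np.cos(p[3]),np.sin(p[3])])
    o=np.array(x0[:3])+p[0]*np.array([-np.sin(p[2]),np.cos(p[2]),0])+p[1]*np.array([0,0,1])
    r=abs(s.fun)<3; a=((Q-o)@t)[r]
    return o,p,a,np.abs(s.fun[r]).mean(),r.mean(),len(Q)
E
python3 - <<'E'
from h import *
o,p,a,e,r,n=bottle('w3',(531,-151,102,-.105),lambda u,v,P:(u>228)&(u<332)&(v>80)&(v<300)&(P[...,2]>70)&(P[...,0]<508))
print(o,p,np.percentile(a,[0,1,99,100]),e,r,n)
E
```

```text
[ 530.8838221  -152.11343646  101.93018912] [-1.11948115 -0.06981088 -0.10396553 -0.00666381] [-91.11533993 -90.41643025 -23.66742145 -20.78210387] 0.4127062614382335 1.0 16129
```

Call:
{"op": "arm_command", "data": {"rot": [[0,0,0],[0,0,0],[0,0,-3],[0,0,-6],[0,0,-7]], "slide": [[0,4,18],[-2,15,30],[-4,25,30],[-4,28,22],[-4,28,10]], "gripper": [30,30,30,30,30]}}

```text
clock: 3.98
eef_pos: [513.5, -57.4, 192.9]
tool_rot: [-3.137, 0.003, 1.159]
force: [0.6, 0.3, -2.5]
width: 46.1
```

Call:
{"op": "arm_command", "data": {"rot": [[0,0,-7],[0,0,-7],[0,0,-7],[0,0,-7],[0,0,-7]], "slide": [[-4,25,0],[-5,22,0],[-5,20,0],[-5,20,0],[-5,18,0]], "gripper": [30,30,30,30,30]}}

```text
clock: 4.4
eef_pos: [489.7, 54.8, 196.2]
tool_rot: [3.141, -0.003, 0.536]
force: [0.5, -0.1, -3.2]
width: 45.8
```

Call:
{"op": "arm_command", "data": {"rot": [[0,0,-7],[0,0,-7],[0,0,-7],[0,0,-7],[0,0,0]], "slide": [[0,8,0],[0,6,0],[0,6,0],[0,4,0],[0,0,0]], "gripper": [30,30,30,30,30]}}

```text
clock: 4.82
eef_pos: [485.9, 86.8, 194.8]
tool_rot: [-3.139, -0.0, 0.036]
force: [0.1, 0.4, -3.3]
width: 46.1
```

```bash
python3 - <<'E'
from h import *
s=telemetry.read_state();print(s['clock'],s['eef_pos'],s['tool_rot'],s['qd'])
snap('wrist','w4');snap('side','sd4');snap('scene','s4')
E
```

```text
4.8167 [485.86761754  86.81219775 194.78884652] [-3.13924967e+00 -2.99174661e-04  3.59225047e-02] [ 0.00320484  0.00197438 -0.01054453  0.00995992  0.01997696 -0.00420952
  0.09468583]
```

View pics/w4.png

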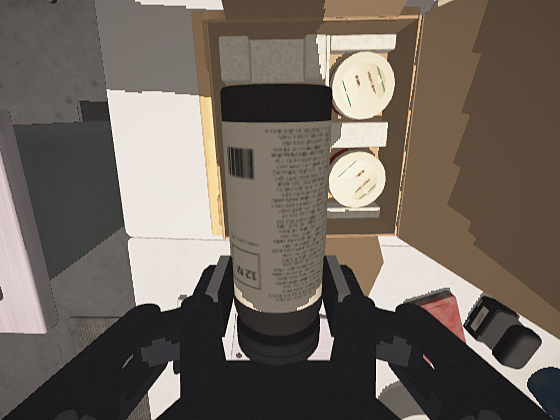

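View pics/sd4.png

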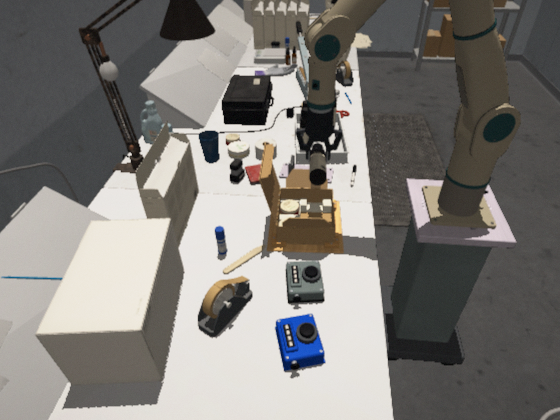

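The wrist view shows the bottle held along the lane. The carton walls are at columns ~205 and ~415, the left saddle is at (220–305, 35–82), and both jars are in place. Next I'll refine the carton pose and the saddle.

```bash
python3 - <<'E'
from h import *
d,c=load('w4');P=cloud(d,c);v,u=np.mgrid[:420,:560]
o,p,a,e,r,n=bottle('w4',(486,87,214,np.pi/2+.05),lambda u,v,P:(u>222)&(u<330)&(v>90)&(v<300)&(P[...,2]>175)&(P[...,2]<250)&(P[...,1]>110))
print('bottle',o,p,np.percentile(a,[0,1,99,100]),e,r,n)
Q=P[(d>0)]
k=(Q[:,0]>380)&(Q[:,0]<620)&(Q[:,1]>20)&(Q[:,1]<270)&(Q[:,2]>78)&(Q[:,2]<83);W=Q[k]
def dist(p,Q):
    x,y,t=p; dx=Q[:,0]-x;dy=Q[:,1]-y
    a=np.cos(t)*dx+np.sin(t)*dy; b=-np.sin(t)*dx+np.cos(t)*dy
    qx=abs(a)-87.5; qy=abs(b)-96.5
    return np.hypot(np.maximum(qx,0),np.maximum(qy,0))+np.minimum(np.maximum(qx,qy),0)
s=least_squares(dist,[515,144,.055],args=(W,),loss='soft_l1');print(s.x,len(W),np.median(abs(s.fun)))
x,y,t=s.x
A=np.cos(t)*(Q[:,0]-x)+np.sin(t)*(Q[:,1]-y); B=-np.sin(t)*(Q[:,0]-x)+np.cos(t)*(Q[:,1]-y)
# saddle profile
for aa in range(-88,40,4):
    k=(abs(A-aa)<2)&(B>60)&(B<88)&(Q[:,2]<90)
    if k.sum()>3: print(aa,k.sum(),np.percentile(Q[k][:,2],[10,50,90]).round(1))
for nm in (('front',(A<-80)&(abs(B)<80),A),('back',(A>80)&(A<95)&(abs(B)<80),A),('left',(B>90)&(abs(A)<80),B)):
    k=nm[1]&(Q[:,2]>79)&(Q[:,2]<83); print(nm[0],k.sum(),np.percentile(nm[2][k],[2,50,98]) if k.sum() else '')
E
```

```text
bottle [486.35651163  87.01558737 213.62257537] [-0.35685222 -0.37742463  1.6144904   0.01112534] [22.15039638 24.11189315 87.04930514 88.08699237] 0.39713634242186335 1.0 15666
[5.15079868e+02 1.43797894e+02 5.48580687e-02] 3095 0.8330556952097083
-88 140 [68.  80.  81.1]
-84 386 [40.1 53.6 75.7]
-80 132 [40.4 41.4 42.4]
-76 134 [40.4 41.4 42.4]
-72 132 [40.5 41.3 42.4]
-68 129 [40.4 41.5 42.3]
-64 133 [40.3 41.3 42.5]
-60 137 [40.2 41.3 42.2]
-56 163 [21.  25.4 40.5]
-52 117 [20.3 21.4 22.4]
-48 117 [20.5 21.4 22.3]
-44 117 [20.3 21.4 22.3]
-40 116 [20.4 21.4 22.4]
-36 114 [20.5 21.4 22.4]
-32 117 [20.6 21.4 22.3]
-28 118 [20.3 21.4 22.5]
-24 120 [20.4 21.4 22.6]
-20 120 [20.6 21.5 22.2]
-16 117 [20.6 21.4 22.6]
-12 97 [20.6 21.6 22.5]
-8 115 [20.5 21.3 22.3]
-4 182 [20.9 22.7 39.6]
0 125 [40.2 41.3 42.4]
4 132 [40.8 41.5 42.6]
8 137 [40.7 41.6 42.6]
12 134 [40.6 41.5 42.5]
16 116 [39.8 41.  42.3]
20 114 [34.3 35.6 36.7]
24 52 [22.2 34.5 36.2]
28 153 [11.1 24.7 42.7]
32 148 [11.1 35.  45.9]
36 138 [11.1 35.8 46.3]
front 565 [-88.66669276 -87.11082586 -85.70507209]
back 615 [85.71493249 87.18830014 88.98234875]
left 959 [94.94168185 96.50684034 98.30139479]
```

```bash
python3 -c "
from h import *
crop('w4',190,0,430,130,3,'c4')"
```

```text
(no output)
```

View pics/c4.png

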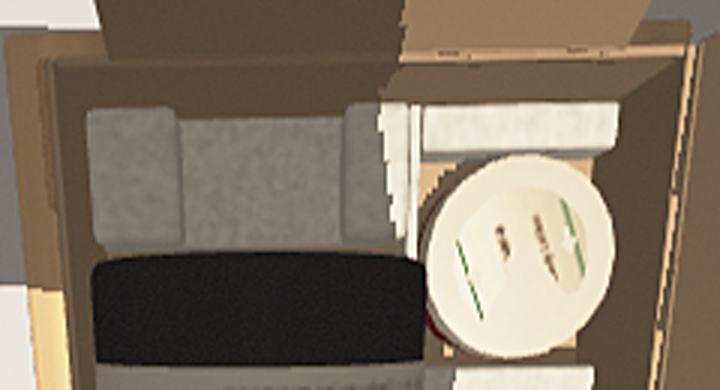

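Call:
{"op": "arm_command", "data": {"rot": [[0,0,0.4],[-0.3,0,0.3],[-0.2,0,0],[0,0,0],[0,0,0]], "slide": [[0,14,0],[0,18,0],[-1,14,0],[0,8,0],[0,0,0]], "gripper": [30,30,30,30,30]}}

```text
clock: 5.38
eef_pos: [485.4, 139.8, 194.6]
tool_rot: [3.134, 0.0, 0.057]
force: [0.4, -0.0, -2.7]
width: 46.3
```

Call:
{"op": "arm_command", "data": {"rot": [[0,0,-0.5],[0,0,0],[0,0,0],[0,0,0],[0,0,0]], "slide": [[0,2,-12],[0,1,-24],[-1,0,-24],[-2,0,-18],[-2,0,-10]], "gripper": [30,30,30,30,30]}}

```text
clock: 5.8
eef_pos: [484.8, 142.0, 106.9]
tool_rot: [3.137, -0.01, 0.052]
force: [0.6, 0.6, -1.8]
width: 46.1
```

Call:
{"op": "arm_command", "data": {"rot": [[0,0,0],[0,0,0]], "slide": [[0,0,0],[0,0,0]], "gripper": [30,30]}}

```text
clock: 5.97
eef_pos: [482.9, 139.9, 104.6]
tool_rot: [3.135, -0.005, 0.052]
force: [0.9, 0.1, -2.3]
width: 46.1
```

```bash
python3 - <<'E'
from h import *
s=telemetry.read_state();print(s['clock'],s['eef_pos'],s['tool_rot'])
snap('wrist','w5');T=s['eef_pos']
o,p,a,e,r,n=bottle('w5',(T[0],T[1],T[2]+19,np.pi/2+.05),lambda u,v,P:(u>222)&(u<330)&(v>90)&(v<300)&(P[...,2]>T[2])&(P[...,2]<T[2]+60)&(P[...,1]>T[1]+20))
print('bottle',o,p,np.percentile(a,[0,1,99,100]),e,r,n)
E
```

```text
5.9667 [482.89821631 139.9312786  104.63649728] [ 3.1345153  -0.0047613   0.05212637]
bottle [483.28256939 139.95411653 123.45968877] [-3.85030982e-01 -1.76808513e-01  1.63014568e+00  1.44341218e-03] [18.72748073 20.97776407 87.38428284 88.43654232] 0.396585396841742 1.0 16348
```

View pics/w5.png

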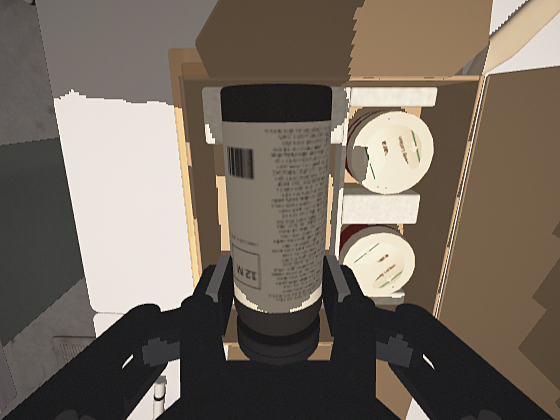

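Call:
{"op": "arm_command", "data": {"rot": [[0,0,-0.2],[0,0,0],[0,0,0],[0,0,0],[0,0,0]], "slide": [[1,2,-8],[1,1,-12],[0,0,-12],[0,0,-8],[0,0,-2]], "gripper": [30,30,30,30,30]}}

```text
clock: 6.43
eef_pos: [490.7, 143.9, 64.8]
tool_rot: [3.138, -0.017, 0.047]
force: [0.0, -0.8, -2.4]
width: 45.9
```

```bash
python3 - <<'E'
from h import *
s=telemetry.read_state();print(s['clock'],s['eef_pos'],s['tool_rot'],s['qd'].round(3),s['force'])
snap('wrist','w6');T=s['eef_pos']
o,p,a,e,r,n=bottle('w6',(T[0],T[1],T[2]+19,np.pi/2+.05),lambda u,v,P:(u>222)&(u<330)&(v>90)&(v<300)&(P[...,2]>T[2])&(P[...,2]<T[2]+60)&(P[...,1]>T[1]+20))
print('bottle',o,p,np.percentile(a,[0,1,99,100]),e,r,n)
E
```

```text
6.4333 [490.69759121 143.94413367  64.8078403 ] [ 3.13777229 -0.01661226  0.04689816] [ 0.001  0.036 -0.001  0.002 -0.001 -0.052 -0.003] [ 0.02654947 -0.7767282  -2.44299171]
bottle [490.76744431 143.94788504  83.63854208] [-0.06995376 -0.16929822  1.62444848  0.00443008] [18.84326103 21.00146652 87.30327754 88.39560667] 0.39743963200658616 1.0 16329
```

Call:
{"op": "arm_command", "data": {"rot": [[0,0.5,0],[0,0.4,0],[0,0,0]], "slide": [[-3,-1,0],[-2.5,0,0],[0,0,0]], "gripper": [30,30,30]}}

```text
clock: 6.73
eef_pos: [485.5, 143.1, 65.9]
tool_rot: [3.139, -0.001, 0.047]
force: [0.2, -0.3, -2.3]
width: 46.1
```

Call:
{"op": "arm_command", "data": {"rot": [[0,0,0],[0,0,0],[0,0,0]], "slide": [[-1,0,-4],[-1,0,-4],[-1,0,-4]], "gripper": [30,30,30]}}

```text
clock: 6.98
eef_pos: [484.1, 143.5, 54.9]
tool_rot: [3.14, -0.005, 0.047]
force: [-0.7, 0.1, -2.7]
width: 46.3
```

Call:
{"op": "arm_command", "data": {"rot": [[0,0.2,0],[0,0,0],[0,0,0],[0,0,0],[0,0,0]], "slide": [[0.5,0,-3],[-0.5,0,-4],[-0.5,0,-4],[-0.5,0,-4],[0,0,0]], "gripper": [30,30,30,30,30]}}

```text
clock: 7.4
eef_pos: [481.9, 143.4, 37.2]
tool_rot: [3.14, 0.001, 0.047]
force: [-0.0, 0.3, -2.0]
width: 46.0
```

Call:
{"op": "arm_command", "data": {"rot": [[0,0,0],[0,0,0]], "slide": [[2.8,0,0],[0,0,0]], "gripper": [30,30]}}

```text
clock: 7.57
eef_pos: [484.7, 143.3, 36.6]
tool_rot: [3.14, 0.002, 0.047]
force: [-0.0, 0.0, -2.8]
width: 46.0
```

```bash
python3 - <<'E'
from h import *
s=telemetry.read_state();print(s['clock'],s['eef_pos'],s['tool_rot'],s['qd'].round(3),s['force'])
snap('wrist','w7');T=s['eef_pos']
o,p,a,e,r,n=bottle('w7',(T[0],T[1],T[2]+19,np.pi/2+.05),lambda u,v,P:(u>222)&(u<330)&(v>90)&(v<300)&(P[...,2]>T[2])&(P[...,2]<T[2]+60)&(P[...,1]>T[1]+20))
print('bottle',o,p,np.percentile(a,[0,1,99,100]),e,r,n)
d,c=load('w7');P=cloud(d,c);Q=P[d>0]
x,y,t=515.1,143.8,.0549
A=np.cos(t)*(Q[:,0]-x)+np.sin(t)*(Q[:,1]-y); B=-np.sin(t)*(Q[:,0]-x)+np.cos(t)*(Q[:,1]-y)
for nm in (('front',(A<-80)&(abs(B)<80),A),('back',(A>80)&(A<95)&(abs(B)<80),A),('left',(B>90)&(abs(A)<80),B)):
    k=nm[1]&(Q[:,2]>79)&(Q[:,2]<83); print(nm[0],k.sum(),np.percentile(nm[2][k],[2,50,98]) if k.sum() else '')
E
```

```text
7.5667 [484.65248127 143.30818386  36.63583368] [3.13962491e+00 1.52949608e-03 4.70125973e-02] [-0.003  0.001 -0.001  0.014  0.001  0.003 -0.001] [-0.0239575   0.0205509  -2.76978027]
bottle [485.14014383 143.3345086   55.46763283] [-0.48837257 -0.16820085  1.62472544  0.00695074] [18.97219353 20.99806148 87.287138   88.35101827] 0.39305894918662765 0.999264841021871 16323
front 1635 [-88.80550712 -87.00189945 -85.59675121]
back 1664 [84.97267897 86.57022858 88.83650159]
left 3975 [90.64320753 96.24981423 97.86793495]
```

View pics/w7.png

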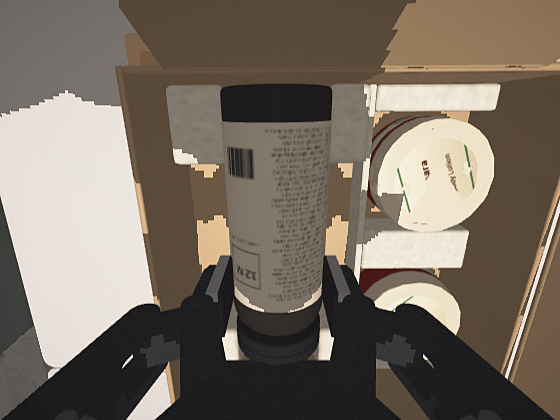

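Call:
{"op": "arm_command", "data": {"rot": [[-0.2,0,0],[-0.1,0,0],[0,0,0]], "slide": [[-0.2,0,-3],[0,0,-3],[0,0,0]], "gripper": [30,30,30]}}

```text
clock: 7.87
eef_pos: [484.6, 143.4, 30.6]
tool_rot: [3.134, 0.001, 0.047]
force: [0.1, -0.4, -2.0]
width: 45.9
```

Call:
{"op": "arm_command", "data": {"rot": [[0,0,0],[0,0,0]], "slide": [[0,0,-1],[0,0,0]], "gripper": [30,30]}}

```text
clock: 8.03
eef_pos: [484.5, 143.5, 29.4]
tool_rot: [3.134, 0.001, 0.047]
force: [0.1, 0.5, -3.4]
width: 46.3
```

Call:
{"op": "arm_command", "data": {"rot": [[0,0,0],[0,0,0]], "slide": [[0,0,-1],[0,0,0]], "gripper": [30,30]}}

```text
clock: 8.2
eef_pos: [484.5, 143.6, 28.4]
tool_rot: [3.134, 0.001, 0.047]
force: [-0.5, -0.1, -2.6]
width: 46.2
```

Call:
{"op": "arm_command", "data": {"rot": [[0,0,0],[0,0,0]], "slide": [[0,0,-0.7],[0,0,0]], "gripper": [30,30]}}

```text
clock: 8.37
eef_pos: [484.6, 143.6, 27.8]
tool_rot: [3.134, 0.001, 0.047]
force: [0.1, 0.1, -3.1]
width: 45.8
```

Call:
{"op": "arm_command", "data": {"rot": [[0,0,0],[0,0,0],[0,0,0]], "slide": [[0,0,-0.6],[0,0,-0.6],[0,0,0]], "gripper": [30,30,30]}}

```text
clock: 8.62
eef_pos: [484.7, 143.6, 27.9]
tool_rot: [3.135, 0.0, 0.047]
force: [0.1, -0.4, -2.6]
width: 46.1
```

Call:
{"op": "arm_command", "data": {"rot": [[0,0,0],[0,0,0]], "slide": [[0,0,-0.6],[0,0,0]], "gripper": [30,30]}}

```text
clock: 8.78
eef_pos: [484.9, 143.7, 27.8]
tool_rot: [3.135, -0.0, 0.047]
force: [0.8, 0.8, -1.7]
width: 45.7
```

Call:
{"op": "arm_command", "data": {"rot": [[0,0,0],[0,0,0]], "slide": [[0,0,-1.2],[0,0,0]], "gripper": [30,30]}}

```text
clock: 8.95
eef_pos: [484.9, 143.7, 27.8]
tool_rot: [3.135, -0.001, 0.047]
force: [0.1, -0.8, -3.1]
width: 46.8
```

```bash
python3 - <<'E'
from h import *
s=telemetry.read_state();print(s['clock'],s['eef_pos'],s['tool_rot'],s['force'])
snap('wrist','w8');T=s['eef_pos']
o,p,a,e,r,n=bottle('w8',(T[0],T[1],T[2]+19,np.pi/2+.05),lambda u,v,P:(u>222)&(u<330)&(v>90)&(v<300)&(P[...,2]>T[2])&(P[...,2]<T[2]+60)&(P[...,1]>T[1]+20))
print('bottle',o,p,np.percentile(a,[0,1,99,100]),e,r,n)
E
```

```text
8.95 [484.9164756  143.69661591  27.82762676] [ 3.13486843e+00 -6.12075934e-04  4.69317781e-02] [ 0.12577766 -0.78894023 -3.10620744]
bottle [485.35682816 143.7202826   46.65654158] [-0.44098809 -0.17108518  1.62448954  0.00181853] [18.9503611  20.83683557 87.36373005 88.42415077] 0.39956773672705764 0.9991451425780057 16377
```

Call:
{"op": "arm_command", "data": {"rot": [[0,0,0],[0,0,0],[0,0,0],[0,0,0]], "slide": [[0,0,0],[0,0,0],[0,0,0],[0,0,0]], "gripper": [50,54,58,62]}}

```text
clock: 9.33
eef_pos: [486.0, 144.0, 27.4]
tool_rot: [3.135, -0.002, 0.047]
force: [0.5, -0.2, -0.3]
width: 62.2
```

```bash
python3 - <<'E'
from h import *
s=telemetry.read_state();print(s['clock'],s['eef_pos'],s['tool_rot'],s['force'],s['width'])
snap('wrist','w9');T=s['eef_pos']
o,p,a,e,r,n=bottle('w9',(T[0],T[1],T[2]+19,np.pi/2+.05),lambda u,v,P:(u>222)&(u<330)&(v>90)&(v<300)&(P[...,2]>T[2])&(P[...,2]<T[2]+60)&(P[...,1]>T[1]+20))
print('bottle',o,p,np.percentile(a,[0,1,99,100]),e,r,n)
E
```

```text
9.3333 [485.97571754 143.95433197  27.42544897] [ 3.13531542e+00 -2.44064967e-03  4.68251417e-02] [ 0.51277357 -0.18794811 -0.2898199 ] 62.16565584678067
bottle [485.61178994 143.93431933  46.54962739] [3.64477439e-01 1.24178422e-01 1.62573171e+00 1.30634525e-03] [18.81999444 20.87573662 87.32792088 88.27441166] 0.39606370978188205 0.9993304522490718 16429
```

View pics/w9.png

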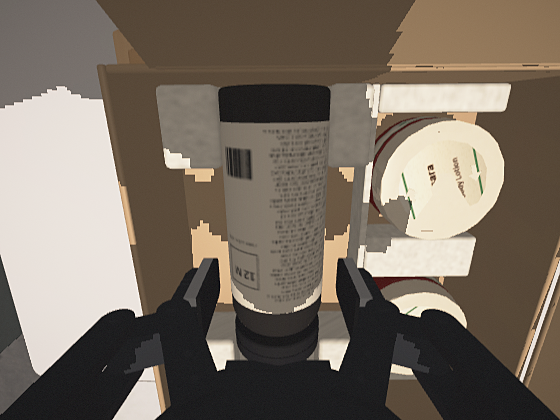

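Bottle released in the saddles, level, on the lane centre. Lifting clear.

Call:
{"op": "arm_command", "data": {"rot": [[0,0,0],[0,0,0],[0,0,0],[0,0,0]], "slide": [[0,0,6],[0,0,8],[0,0,10],[0,0,10]], "gripper": [62,62,62,62]}}

```text
clock: 9.72
eef_pos: [484.5, 143.4, 62.2]
tool_rot: [3.134, 0.002, 0.047]
force: [-0.1, -0.7, -0.3]
width: 62.1
```

Call:
{"op": "arm_command", "data": {"rot": [[0,0,0],[0,0,0],[0,0,0],[0,0,0],[0,0,0]], "slide": [[0,0,14],[0,0,24],[0,0,36],[0,0,40],[0,0,36]], "gripper": [62,50,20,0,0]}}

```text
clock: 10.13
eef_pos: [479.6, 141.8, 218.2]
tool_rot: [3.132, 0.01, 0.047]
force: [0.5, 0.2, -0.1]
width: 13.7
```

Call:
{"op": "arm_command", "data": {"rot": [[0,0,0],[0,0,0],[0,0,0],[0,0,0],[0,0,0]], "slide": [[5,20,0],[6,38,0],[6,40,0],[6,38,0],[4,20,0]], "gripper": [0,0,0,0,0]}}

```text
clock: 10.55
eef_pos: [512.4, 297.0, 237.1]
tool_rot: [3.138, -0.014, 0.031]
force: [-0.3, 1.2, 1.1]
width: -0.1
```

```bash
python3 - <<'E'
from h import *
s=telemetry.read_state();print(s['clock'],s['eef_pos'],s['tool_rot'],s['width'],s['qpos'])
snap('wrist','w10');snap('side','sd10')
a=cv2.imread('pics/w10.png');b=cv2.imread('pics/sd10.png')[120:330,190:470]
cv2.imwrite('pics/c10.png',np.hstack([cv2.resize(a,(400,300)),cv2.resize(b,(400,300))]))
E
```

```text
10.55 [512.44116198 296.96414833 237.06279944] [ 3.13768924 -0.01379391  0.03122856] -0.13770519565662684 [-5.91555882e-01  5.10611348e-01  1.91312260e-02  1.66426340e+00
  1.37831401e-03  9.57010422e-01 -5.44496892e-01]
```

View pics/c10.png

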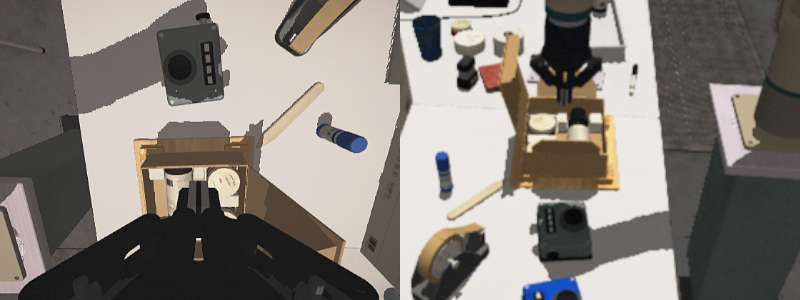

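```bash
python3 - <<'E'
from h import *
x,y,t=515.1,143.8,.0549
for tag in('w10','sd10'):
    d,c=load(tag);Q=cloud(d,c)[d>0]
    A=np.cos(t)*(Q[:,0]-x)+np.sin(t)*(Q[:,1]-y); B=-np.sin(t)*(Q[:,0]-x)+np.cos(t)*(Q[:,1]-y)
    k=(A<60)&(A>-75)&(B>85)&(B<170)&(Q[:,2]>85)&(Q[:,2]<150)
    for zz in range(85,150,8):
        m=k&(abs(Q[:,2]-zz)<4)
        if m.sum()>5: print(tag,zz,m.sum(),np.percentile(B[m],[5,50,95]).round(1),np.percentile(A[m],[2,98]).round(0))
# counter
d,c=load('w10');im=cv2.imread('pics/w10.png');P=cloud(d,c)
k=(P[...,0]>380)&(P[...,0]<620)&(P[...,1]>300)&(P[...,1]<480)&(d>0)
for lo,hi in((36,43),(43,47),(47,53)):
    m=k&(P[...,2]>lo)&(P[...,2]<hi); Q=P[m]; print(lo,hi,len(Q),np.percentile(Q,[2,50,98],axis=0).round(0).tolist())
E
python3 -c "
from h import *
crop('w10',200,0,350,160,4,'c10b')"
```

```text
w10 117 9 [112.2 114.  115.3] [-67. -61.]
w10 125 14 [116.2 117.6 118.8] [-60.  59.]
w10 133 19 [119.4 121.  122.8] [-55.  54.]
w10 141 258 [122.  123.  124.2] [-47.  46.]
sd10 85 26 [101.2 103.6 104.8] [-68.  58.]
sd10 93 52 [103.4 105.9 108.8] [-68.  56.]
sd10 101 59 [107.2 109.5 111.9] [-69.  55.]
sd10 109 60 [111.  112.9 114.9] [-69.  55.]
sd10 117 53 [113.5 116.1 118.3] [-63.  58.]
sd10 125 54 [117.8 119.8 121.8] [-57.  52.]
sd10 133 52 [120.4 123.1 125.5] [-53.  46.]
sd10 141 26 [123.2 124.9 126.9] [-39.  42.]
36 43 5112 [[453.0, 339.0, 37.0], [499.0, 415.0, 40.0], [551.0, 465.0, 42.0]]
43 47 269 [[508.0, 361.0, 44.0], [520.0, 404.0, 46.0], [546.0, 439.0, 47.0]]
47 53 2481 [[463.0, 365.0, 47.0], [522.0, 399.0, 50.0], [543.0, 435.0, 53.0]]
```

View pics/c10b.png

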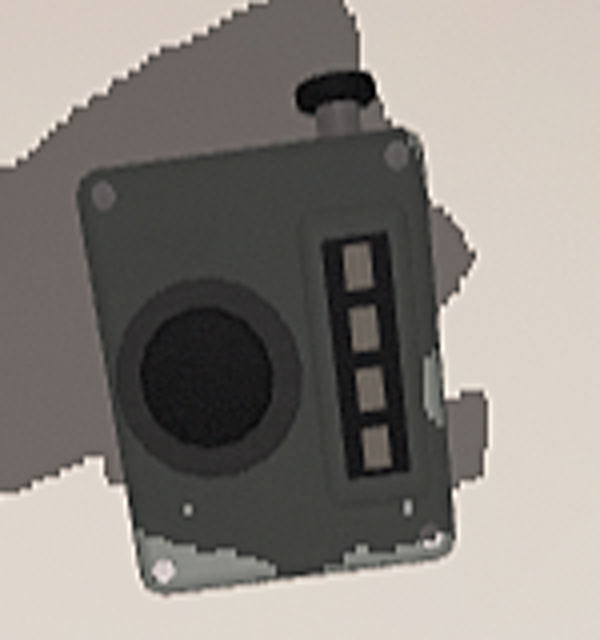

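Call:
{"op": "arm_command", "data": {"rot": [[0,0.4,0.7],[0,0.3,0.6],[0,0,0],[0,0,0],[0,0,0]], "slide": [[-3,0,-18],[-3,0,-32],[-2,0,-34],[-2,0,-24],[0,0,-8]], "gripper": [0,0,0,0,0]}}

```text
clock: 11.07
eef_pos: [504.1, 295.4, 125.3]
tool_rot: [3.141, -0.012, 0.057]
force: [-0.4, -0.4, 0.1]
width: 0.1
```

Call:
{"op": "arm_command", "data": {"rot": [[0,0.3,0],[0,0.3,0],[0,0,0],[0,0,0],[0,0,0]], "slide": [[1,-12,0],[0,-14,2],[1,-14,2],[1,-12,0],[0,-8,-2]], "gripper": [0,0,0,0,0]}}

```text
clock: 11.48
eef_pos: [508.9, 227.9, 132.1]
tool_rot: [3.141, -0.004, 0.056]
force: [0.3, -0.6, 0.8]
width: 0.4
```

```bash
python3 - <<'E'
from h import *
s=telemetry.read_state();print(s['clock'],s['eef_pos'],s['tool_rot'],s['force'])
snap('side','sd11')
x,y,t=515.1,143.8,.0549
d,c=load('sd11');Q=cloud(d,c)[d>0]
A=np.cos(t)*(Q[:,0]-x)+np.sin(t)*(Q[:,1]-y); B=-np.sin(t)*(Q[:,0]-x)+np.cos(t)*(Q[:,1]-y)
k=(A<60)&(A>-75)&(B>40)&(B<170)&(Q[:,2]>85)&(Q[:,2]<150)
for zz in range(85,150,8):
        m=k&(abs(Q[:,2]-zz)<4)
        if m.sum()>5: print(zz,m.sum(),np.percentile(B[m],[5,50,95]).round(1),np.percentile(A[m],[2,98]).round(0))
a=cv2.imread('pics/sd11.png')[120:330,190:470]
cv2.imwrite('pics/c11.png',cv2.resize(a,(700,525)))
E
```

```text
11.4833 [508.90687262 227.88953162 132.05181854] [ 3.14109814 -0.00395968  0.05616609] [ 0.29596275 -0.61534927  0.81863855]
85 28 [102.1 103.3 105.3] [-68.  58.]
93 52 [104.3 106.3 108.2] [-71.  56.]
101 60 [107.4 109.5 111.3] [-69.  58.]
109 54 [110.7 112.9 115.1] [-70.  56.]
117 61 [115.  116.6 118.6] [-65.  55.]
125 52 [117.4 119.5 122.1] [-60.  52.]
133 54 [121.7 123.2 125.2] [-53.  46.]
141 27 [122.2 125.2 128.6] [-46.  42.]
```

View pics/c11.png

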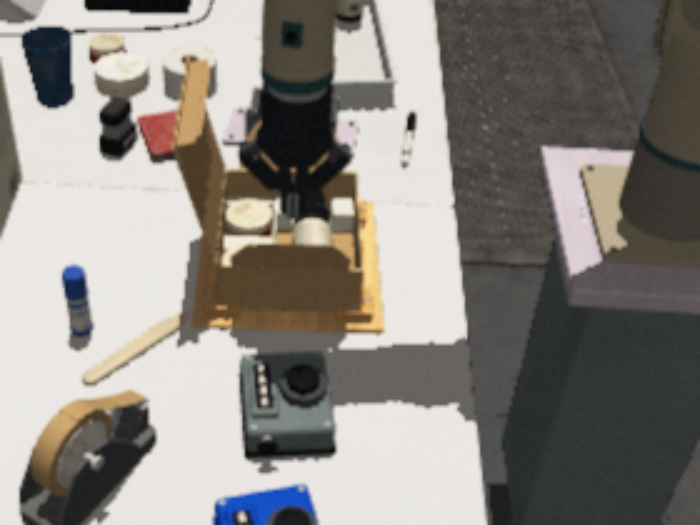

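```bash
python3 - <<'E'
from h import *
c=get_calibration('side'); 
def proj(X,c):
    p=rot(c).T@(np.array(X)-np.array(c['xyz'])); return c['cx']+c['fx']*p[0]/-p[2], c['cy']-c['fy']*p[1]/-p[2], -p[2]
s=telemetry.read_state(); print(proj(s['eef_pos'],c)); d,_=load('sd11')
print(proj([508,268,143],c),proj([508,228,140],c))
print(d[190:225:3,300:325:3].round(0))
w=get_calibration('wrist');print(w['xyz'],w['attitude'])
snap('wrist','w11')
E
```

```text
(np.float64(305.94400007585375), np.float64(210.33670216592657), np.float64(1166.4549661789176))
(np.float64(305.43280624840264), np.float64(216.89857959149526), np.float64(1126.741780852009)) (np.float64(306.2723761911188), np.float64(208.7214522871665), np.float64(1159.0474501856163))
[[1116. 1092. 1104. 1092. 1095. 1118. 1100. 1097. 1100.]
 [1117. 1102. 1106. 1106. 1102. 1109. 1105. 1105. 1342.]
 [1355. 1116. 1113. 1109. 1113. 1110. 1349. 1352. 1351.]
 [1365. 1129. 1120. 1120. 1322. 1317. 1318. 1358. 1355.]
 [1354. 1139. 1130. 1125. 1300. 1296. 1294. 1369. 1345.]
 [1340. 1140. 1133. 1128. 1297. 1279. 1291. 1297. 1332.]
 [1326. 1332. 1335. 1284. 1274. 1270. 1272. 1294. 1331.]
 [1315. 1342. 1344. 1274. 1261. 1255. 1259. 1274. 1342.]
 [1304. 1339. 1339. 1253. 1252. 1241. 1247. 1258. 1343.]
 [1310. 1323. 1331. 1250. 1237. 1238. 1238. 1246. 1327.]
 [1140. 1141. 1139. 1138. 1136. 1132. 1134. 1135. 1132.]
 [1158. 1158. 1155. 1154. 1155. 1153. 1152. 1150. 1151.]]
[504.46759684 305.95521232 293.774268  ] [-0.32382867 -0.00431531  0.05323211]
```

View pics/w11.png

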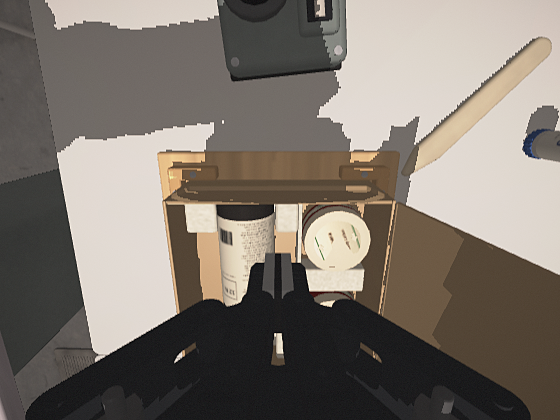

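```bash
python3 - <<'E'
from h import *
for tag in ('sd11','w11'):
    d,c=load(tag);P=cloud(d,c)
    s=telemetry.read_state()['eef_pos']
    m=(d>0)&(np.hypot(P[...,0]-s[0],P[...,1]-s[1])<40)&(P[...,2]>100)&(P[...,2]<200)
    Q=P[m]; print(tag,len(Q))
    for z in range(105,200,6):
        k=abs(Q[:,2]-z)<3
        if k.sum(): print(z,k.sum(),Q[k].min(0).round(0),Q[k].max(0).round(0))
E
```

```text
sd11 215
105 16 [480. 252. 102.] [535. 258. 107.]
111 16 [483. 255. 108.] [529. 260. 113.]
117 17 [483. 258. 115.] [529. 264. 119.]
123 13 [486. 258. 120.] [523. 264. 124.]
129 8 [498. 263. 126.] [521. 266. 130.]
135 5 [498. 266. 132.] [518. 267. 138.]
141 1 [509. 267. 138.] [509. 267. 138.]
153 2 [506. 237. 154.] [509. 239. 155.]
159 13 [495. 234. 157.] [520. 243. 162.]
165 15 [495. 232. 162.] [518. 244. 168.]
171 12 [495. 234. 168.] [515. 242. 173.]
177 18 [495. 234. 174.] [518. 241. 180.]
183 14 [498. 234. 180.] [518. 241. 186.]
189 17 [493. 218. 186.] [521. 242. 192.]
195 23 [479. 228. 193.] [532. 242. 198.]
w11 4727
105 133 [475. 248. 102.] [540. 253. 108.]
111 140 [477. 250. 108.] [538. 256. 114.]
117 93 [479. 253. 114.] [534. 258. 119.]
123 118 [482. 257. 120.] [532. 261. 126.]
129 118 [484. 259. 126.] [527. 262. 132.]
135 116 [489. 262. 133.] [525. 267. 138.]
141 124 [493. 264. 138.] [518. 267. 141.]
153 6 [506. 235. 155.] [514. 236. 156.]
159 228 [496. 231. 156.] [522. 237. 162.]
165 333 [495. 230. 162.] [522. 237. 168.]
171 359 [495. 230. 168.] [522. 237. 174.]
177 413 [495. 230. 174.] [522. 237. 180.]
183 356 [495. 230. 180.] [523. 237. 186.]
189 613 [493. 214. 186.] [524. 238. 192.]
195 908 [478. 218. 192.] [539. 240. 198.]
```

```bash
python3 - <<'E'
from h import *
def proj(X,c):
    p=rot(c).T@(np.array(X)-np.array(c['xyz'])); return np.array([c['cx']+c['fx']*p[0]/-p[2], c['cy']-c['fy']*p[1]/-p[2], -p[2]]).round(1)
d,c=load('w11'); s=telemetry.read_state()['eef_pos']
for dy in(-11,0,11):
  for dz in(0,22): print(dy,dz,proj(s+[0,dy,dz],c))
print(d[240:275:3,278].round(0), d[250:275:4,290].round(0))
crop('w11',200,180,360,300,5,'c11b')
E
```

```text
-11 0 [275.1 262.8 182.5]
-11 22 [275.  282.5 161.7]
0 0 [276.1 246.7 179. ]
0 22 [276.  264.7 158.2]
11 0 [277.  230.  175.6]
11 22 [277.1 246.2 154.7]
[310. 310. 312. 312. 313. 151. 147. 145. 142. 139. 136. 134.] [313. 150. 147. 143. 141. 137. 134.]
```

View pics/c11b.png

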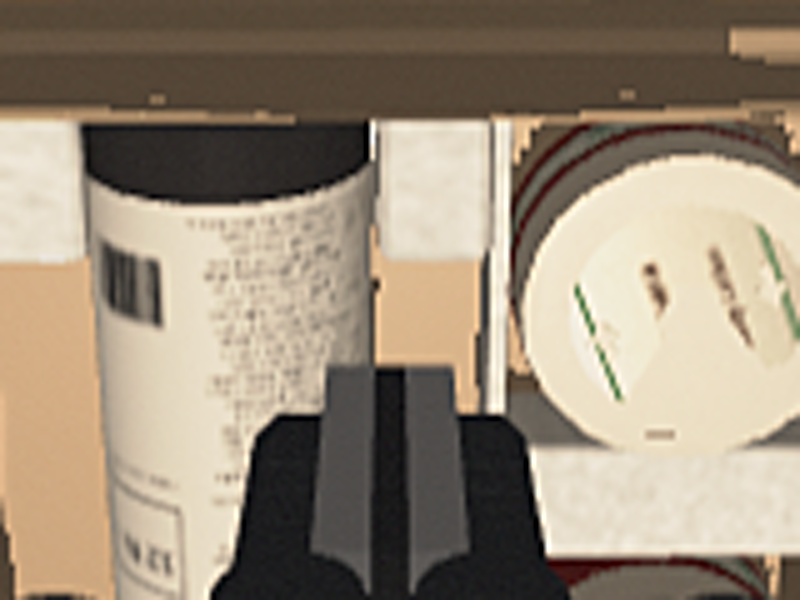

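The flap didn't move. Both cameras show the closed fingertips about 22 mm above the reported TCP, so they passed over its edge. I'll go back and repeat it lower.

Call:
{"op": "arm_command", "data": {"rot": [[0,0,0],[0,0,0],[0,0,0],[0,0,0],[0,0,0]], "slide": [[0,4,14],[-1,16,4],[-1,22,0],[-1,20,-4],[0,4,-24]], "gripper": [0,0,0,0,0]}}

```text
clock: 12.0
eef_pos: [510.1, 296.5, 128.9]
tool_rot: [-3.135, -0.014, 0.048]
force: [1.2, 0.9, -0.3]
width: 0.1
```

Call:
{"op": "arm_command", "data": {"rot": [[0,0,0],[0,0,0],[0,0,0]], "slide": [[0,0,-20],[0,0,-14],[0,0,0]], "gripper": [0,0,0]}}

```text
clock: 12.25
eef_pos: [507.9, 301.9, 92.4]
tool_rot: [-3.132, -0.012, 0.054]
force: [-0.9, -0.0, 0.2]
width: -0.1
```

Call:
{"op": "arm_command", "data": {"rot": [[-0.3,0.3,0],[-0.2,0.3,0],[0,0,0],[0,0,0],[0,0,0]], "slide": [[0,-12,4],[0,-14,6],[1,-12,4],[1,-6,0],[0,-4,0]], "gripper": [0,0,0,0,0]}}

```text
clock: 12.67
eef_pos: [511.1, 251.1, 111.4]
tool_rot: [-3.138, -0.004, 0.056]
force: [-0.7, 0.4, -0.9]
width: 0.3
```

```bash
cat >> h.py <<'E'
CX,CY,CT=515.1,143.8,.0549
def cart(Q):
    dx=Q[:,0]-CX;dy=Q[:,1]-CY
    return np.cos(CT)*dx+np.sin(CT)*dy,-np.sin(CT)*dx+np.cos(CT)*dy,Q[:,2]
def prof(tag,axis,lo,hi,al,ah,zl=84,zh=270,st=8):
    d,c=load(tag);Q=cloud(d,c)[d>0];A,B,Z=cart(Q)
    q,o=(B,A) if axis=='b' else (A,B)
    k=(q>lo)&(q<hi)&(o>al)&(o<ah)
    for zz in range(zl,zh,st):
        m=k&(abs(Z-zz)<st/2)
        if m.sum()>3: print(tag,zz,m.sum(),np.percentile(q[m],[5,50,95]).round(1))
E
python3 - <<'E'
from h import *
s=telemetry.read_state();print(s['clock'],s['eef_pos'],s['tool_rot'],s['force'])
snap('side','sd12');snap('wrist','w12')
prof('sd12','b',60,140,-60,-25)
prof('sd12','b',60,140,25,60)
a=cv2.imread('pics/sd12.png')[120:330,190:470];b=cv2.imread('pics/w12.png')
cv2.imwrite('pics/c12.png',np.hstack([cv2.resize(a,(400,300)),cv2.resize(b,(400,300))]))
E
```

```text
12.6667 [511.05831646 251.11268345 111.4122069 ] [-3.13782976 -0.00396211  0.05577412] [-0.7363967   0.3670741  -0.92454387]
sd12 84 28 [ 97.8 100.  102.6]
sd12 92 22 [ 97.5  99.1 102.1]
sd12 100 27 [ 96.3  98.9 101.9]
sd12 108 25 [ 95.4  98.3 101.2]
sd12 116 26 [ 94.6  97.6 101.1]
sd12 124 28 [95.4 97.4 99.7]
sd12 132 26 [95.5 96.9 99.1]
sd12 140 22 [93.7 96.  97.9]
sd12 180 7 [117.8 118.9 121.5]
sd12 188 22 [ 96.3 108.9 121. ]
sd12 196 19 [ 97.9 118.7 121.6]
sd12 204 26 [ 98.8 118.4 120.6]
sd12 212 16 [115.4 119.  121.5]
sd12 220 43 [107.4 116.1 121. ]
sd12 228 31 [101.6 113.5 118.4]
sd12 236 14 [101.8 116.7 120.4]
sd12 244 15 [109.8 118.  120.8]
sd12 252 10 [115.1 118.8 120.8]
sd12 260 5 [117.4 119.4 131.7]
sd12 268 9 [122.2 129.6 136.2]
sd12 84 22 [ 97.2 100.3 101.9]
sd12 92 24 [ 95.7 100.  103.3]
sd12 100 28 [ 97.3  98.6 102.1]
sd12 108 25 [ 95.8  97.7 101.5]
sd12 116 26 [ 95.7  97.8 101.3]
sd12 124 27 [ 93.2  97.2 101.5]
sd12 132 22 [95.1 96.6 98.3]
sd12 140 16 [94.5 96.9 98.8]
sd12 180 5 [116.9 118.9 119.7]
sd12 188 16 [ 99.  116.7 121.2]
sd12 196 20 [ 98.1 119.  120.6]
sd12 204 26 [101.2 118.5 121.5]
sd12 212 15 [116.3 119.5 121.4]
sd12 220 35 [ 96.7 115.3 122.3]
sd12 228 31 [105.8 113.2 120.5]
sd12 236 17 [101.7 117.3 119.3]
sd12 244 16 [103.3 117.1 119.5]
sd12 252 9 [114.  117.8 119.9]
sd12 260 4 [117.1 119.8 128.4]
sd12 268 9 [115.5 125.3 132.3]
```

View pics/c12.png

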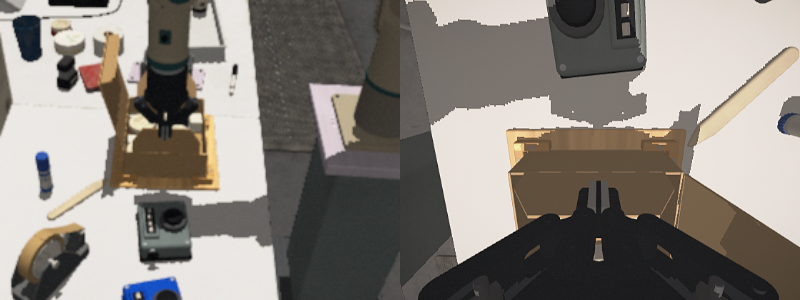

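Call:
{"op": "arm_command", "data": {"rot": [[0,0,0],[0,0,0],[0,0,0],[0,0,0],[0,0,0]], "slide": [[0,-8,-4],[0,-10,-4],[0,-9,-7],[0,-7,-8],[0,-5,-10]], "gripper": [0,0,0,0,0]}}

```text
clock: 13.18
eef_pos: [512.6, 211.0, 77.9]
tool_rot: [-3.135, -0.009, 0.058]
force: [1.4, 0.3, 1.0]
width: 0.1
```

Call:
{"op": "arm_command", "data": {"rot": [[0,0,0],[0,0,0],[0,0,0],[0,0,0]], "slide": [[0,-3,-6],[0,-2,-5],[0,0,-3],[0,0,0]], "gripper": [0,0,0,0]}}

```text
clock: 13.52
eef_pos: [511.5, 202.6, 63.1]
tool_rot: [-3.136, -0.006, 0.055]
force: [-2.8, -0.1, 6.8]
width: 0.3
```

```bash
python3 - <<'E'
from h import *
s=telemetry.read_state();print(s['clock'],s['eef_pos'],s['tool_rot'],s['force'])
snap('side','sd13');snap('wrist','w13')
d,c=load('w13');Q=cloud(d,c)[d>0];A,B,Z=cart(Q)
for tag in('w13','sd13'):
  d,c=load(tag);Q=cloud(d,c)[d>0];A,B,Z=cart(Q)
  for bb in range(30,105,6):
    k=(abs(B-bb)<3)&(((A>-45)&(A<-22))|((A>22)&(A<45)))&(Z<130)&(Z>60)
    if k.sum()>3: print(tag,bb,k.sum(),np.percentile(Z[k],[5,50,95]).round(1))
a=cv2.imread('pics/sd13.png')[120:330,190:470];b=cv2.imread('pics/w13.png')
cv2.imwrite('pics/c13.png',np.hstack([cv2.resize(a,(400,300)),cv2.resize(b,(400,300))]))
E
```

```text
13.5167 [511.47547804 202.55440394  63.13781573] [-3.13621941 -0.00557645  0.05454045] [-2.76352665 -0.14673106  6.80787511]
w13 36 332 [81.6 82.4 83.4]
w13 42 737 [81.7 82.5 83.3]
w13 48 766 [81.7 82.6 83.5]
w13 54 812 [81.7 82.6 83.5]
w13 60 828 [81.7 82.6 83.5]
w13 66 859 [81.7 82.7 83.6]
w13 72 995 [ 81.8  82.8 128.9]
w13 78 925 [81.9 82.7 83.8]
w13 84 947 [81.8 82.7 83.7]
w13 90 980 [81.9 82.8 83.8]
w13 96 1783 [62.8 81.9 83.8]
sd13 36 13 [80.2 81.5 83.2]
sd13 42 19 [80.5 81.8 84.2]
sd13 48 15 [79.4 83.3 83.9]
sd13 54 22 [78.2 82.3 84.3]
sd13 60 18 [79.5 82.2 84.8]
sd13 66 20 [79.7 81.1 87.4]
sd13 72 18 [ 79.8  81.9 129. ]
sd13 78 18 [79.1 81.8 84. ]
sd13 84 21 [80.2 82.2 84. ]
sd13 90 22 [80.2 81.8 84.2]
sd13 96 47 [61.5 72.4 83. ]
sd13 102 54 [60.4 74.3 83.8]
```

View pics/c13.png

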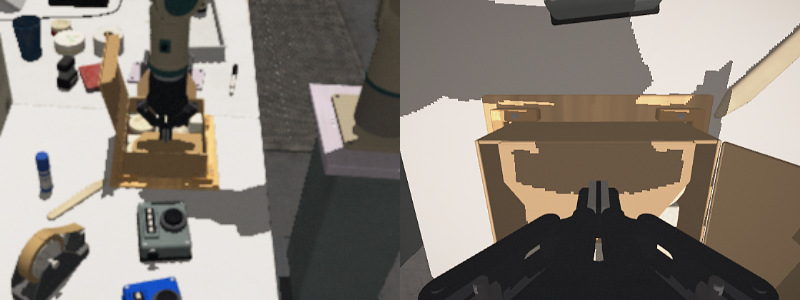

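Call:
{"op": "arm_command", "data": {"rot": [[0,0,0],[0,0,0],[0,0,0],[0,0,0],[0,0,0]], "slide": [[0,0,14],[0,-4,30],[2,-20,34],[2,-38,14],[2,-40,0]], "gripper": [0,0,0,0,0]}}

```text
clock: 14.03
eef_pos: [514.5, 109.3, 155.8]
tool_rot: [-3.132, -0.003, 0.075]
force: [0.3, -0.7, -0.0]
width: -0.1
```

Call:
{"op": "arm_command", "data": {"rot": [[0,0,0],[0,0,0],[0,0,0],[0,0,0],[0,0,0]], "slide": [[2,-40,0],[2,-40,0],[2,-30,0],[0,-14,-14],[0,0,-24]], "gripper": [0,0,0,0,0]}}

```text
clock: 14.45
eef_pos: [524.1, -30.0, 121.6]
tool_rot: [-3.138, -0.015, 0.067]
force: [-0.1, 0.8, -0.5]
width: -0.1
```

Call:
{"op": "arm_command", "data": {"rot": [[-0.2,0.4,-0.4],[0,0.3,0],[0,0,0],[0,0,0],[0,0,0]], "slide": [[-1,0,-14],[-1,0,-12],[0,6,0],[0,10,2],[0,10,3]], "gripper": [0,0,0,0,0]}}

```text
clock: 14.87
eef_pos: [517.8, -7.5, 94.4]
tool_rot: [-3.141, 0.008, 0.052]
force: [0.8, 0.2, 1.1]
width: -0.1
```

Call:
{"op": "arm_command", "data": {"rot": [[0,0,0],[0,0,0],[0,0,0],[0,0,0],[0,0,0]], "slide": [[1,10,6],[0,10,5],[0,10,4],[0,9,1],[0,6,0]], "gripper": [0,0,0,0,0]}}

```text
clock: 15.28
eef_pos: [520.8, 48.3, 116.1]
tool_rot: [-3.139, 0.001, 0.061]
force: [0.0, -0.1, -1.0]
width: 0.1
```

```bash
python3 - <<'E'
from h import *
s=telemetry.read_state();print(s['clock'],s['eef_pos'],s['tool_rot'],s['force'])
snap('side','sd14');snap('scene','s14')
prof('sd14','b',-150,-60,-60,-25,84,150)
prof('sd14','b',-150,-60,25,60,84,150)
a=cv2.imread('pics/sd14.png')[120:330,190:470];b=cv2.imread('pics/s14.png')[140:320,180:420]
cv2.imwrite('pics/c14.png',np.hstack([cv2.resize(a,(400,300)),cv2.resize(b,(400,300))]))
E
```

```text
15.2833 [520.75617661  48.34013554 116.05179811] [-3.13868081e+00  8.65738674e-04  6.09723667e-02] [ 0.00115778 -0.09033004 -1.00039128]
sd14 84 18 [-95.7 -94.  -90.7]
sd14 92 16 [-92.9 -91.  -89.1]
sd14 100 17 [-92.9 -91.  -88.2]
sd14 108 16 [-90.3 -89.1 -86.5]
sd14 116 19 [-87.9 -86.7 -83.1]
sd14 124 19 [-87.3 -85.2 -81.5]
sd14 132 16 [-85.4 -82.3 -80.5]
sd14 140 16 [-82.9 -81.1 -77.8]
sd14 84 13 [-96.5 -93.2 -91.2]
sd14 92 18 [-94.7 -92.1 -89.3]
sd14 100 16 [-92.3 -89.  -87.1]
sd14 108 18 [-90.5 -89.2 -85.6]
sd14 116 19 [-90.5 -85.6 -83. ]
sd14 124 20 [-88.4 -85.1 -82.5]
sd14 132 16 [-85.5 -83.2 -80.6]
sd14 140 13 [-83.8 -81.7 -79.3]
```

View pics/c14.png

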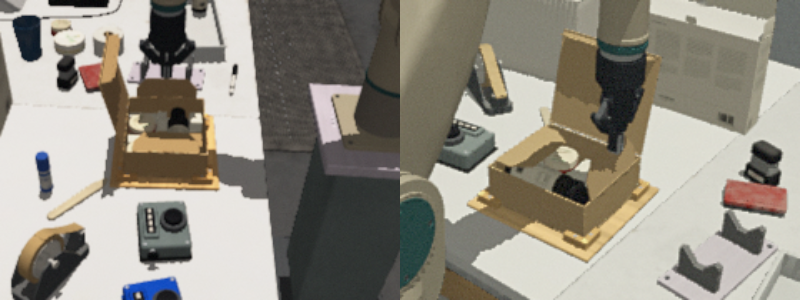

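Call:
{"op": "arm_command", "data": {"rot": [[0,0,0],[0,0,0],[0,0,0],[0,0,0],[0,0,0]], "slide": [[0,5,-8],[0,8,-6],[0,8,-7],[0,7,-9],[0,5,-10]], "gripper": [0,0,0,0,0]}}

```text
clock: 15.8
eef_pos: [521.7, 81.4, 73.2]
tool_rot: [-3.14, -0.001, 0.057]
force: [0.4, 0.6, -0.3]
width: 0.2
```

Call:
{"op": "arm_command", "data": {"rot": [[0,0,0],[0,0,0],[0,0,0]], "slide": [[0,2,-5],[0,0,-2],[0,0,0]], "gripper": [0,0,0]}}

```text
clock: 16.05
eef_pos: [520.2, 85.2, 62.9]
tool_rot: [-3.14, 0.003, 0.06]
force: [-2.8, -1.6, 18.6]
width: 0.0
```

Call:
{"op": "arm_command", "data": {"rot": [[0,0,0],[0,0,0],[0,0,0],[0,0,0],[0,0,0]], "slide": [[0,0,3],[0,0,12],[-4,0,28],[-8,0,38],[-8,0,40]], "gripper": [0,0,0,0,0]}}

```text
clock: 16.47
eef_pos: [494.7, 82.8, 178.8]
tool_rot: [3.139, 0.02, 0.058]
force: [0.7, -0.0, 0.4]
width: -0.0
```

```bash
python3 - <<'E'
from h import *
s=telemetry.read_state();print(s['clock'],s['eef_pos'],s['tool_rot'],s['force'],s['qpos'].round(2))
snap('side','sd15');snap('scene','s15');snap('wrist','w15')
for tag in('sd15','w15'):
  d,c=load(tag);Q=cloud(d,c)[d>0];A,B,Z=cart(Q)
  for bb in list(range(-96,-30,12))+list(range(36,98,12)):
    k=(abs(B-bb)<6)&(abs(A)<40)&(Z<110)&(Z>60)
    if k.sum()>3: print(tag,bb,k.sum(),np.percentile(Z[k],[5,50,95]).round(1))
prof('sd15','a',75,160,-80,80,90,270,12)
a=cv2.imread('pics/sd15.png')[120:330,190:470];b=cv2.imread('pics/w15.png')
cv2.imwrite('pics/c15.png',np.hstack([cv2.resize(a,(400,300)),cv2.resize(b,(400,300))]))
E
```

```text
16.4667 [494.69159459  82.76355179 178.82464224] [3.13938933 0.02010145 0.05750103] [ 0.65905722 -0.0414559   0.41838495] [-0.21  0.47 -0.02  1.94  0.01  0.75 -0.17]
sd15 -96 25 [79.7 81.4 83.7]
sd15 -84 55 [79.1 82.1 84.6]
sd15 -72 52 [79.5 81.9 84.5]
sd15 -60 54 [79.2 82.  86.1]
sd15 -48 60 [67.2 82.2 84.5]
sd15 -36 79 [65.1 81.3 84.5]
sd15 36 47 [79.3 81.8 84.5]
sd15 48 66 [79.8 81.8 84.6]
sd15 60 69 [79.8 82.4 85.1]
sd15 72 72 [79.7 82.7 84.6]
sd15 84 68 [79.3 82.1 84.5]
sd15 96 202 [61.5 75.8 84.1]
w15 -96 601 [81.7 82.8 83.8]
w15 -84 963 [81.8 82.8 83.9]
w15 -72 1004 [81.7 82.8 84. ]
w15 -60 1035 [81.7 82.8 83.9]
w15 -48 1110 [81.7 82.8 83.9]
w15 -36 1146 [64.9 82.6 83.9]
w15 36 1297 [69.9 82.8 84. ]
w15 48 1557 [81.7 82.9 84.1]
w15 60 1658 [81.7 82.8 84.1]
w15 72 1714 [81.5 82.8 84.1]
w15 84 1789 [81.6 82.9 84.1]
w15 96 1215 [81.7 83.  84.3]
sd15 90 44 [85.4 87.  88.6]
sd15 102 40 [87.9 90.1 91.3]
sd15 114 46 [91.3 92.9 94.5]
sd15 126 44 [94.5 96.2 97.6]
sd15 138 42 [ 97.7  99.  100.5]
sd15 150 51 [100.2 102.1 104. ]
sd15 162 39 [103.9 105.  106.3]
sd15 174 54 [106.3 108.1 109.6]
sd15 186 31 [109.8 111.4 112.4]
sd15 198 19 [113.  114.1 114.9]
sd15 210 16 [115.  116.7 118.4]
sd15 222 11 [118.2 119.5 121.7]
sd15 234 4 [121.5 122.7 123.5]
sd15 246 137 [112.4 121.7 128.9]
sd15 258 184 [ 99.9 108.4 128.5]
```

View pics/c15.png

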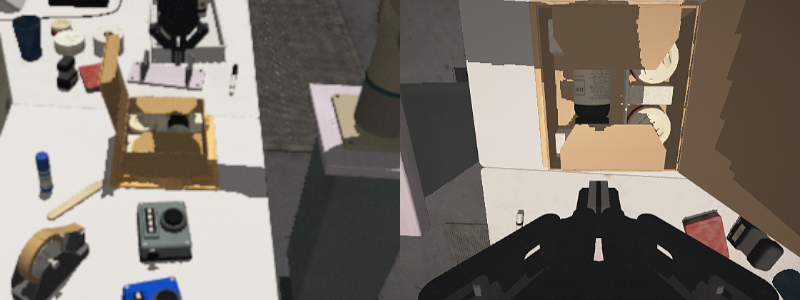

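```bash
python3 - <<'E'
from h import *
G=np.full((12,14),-1.)
Qs=[]
for tag in('scene0','side0','s15','sd15','wrist0'):
  d,c=load(tag);Qs.append(cloud(d,c)[d>0])
Q=np.vstack(Qs)
print('x',[600+20*i for i in range(14)])
for j in range(16):
    y=320-20*j;r=[]
    for i in range(14):
        x=600+20*i
        k=(abs(Q[:,0]-x)<10)&(abs(Q[:,1]-y)<10)&(Q[:,2]<450)
        r.append(int(np.percentile(Q[k][:,2],97)) if k.sum()>2 else -1)
    print(y,r)
E
```

```text
x [600, 620, 640, 660, 680, 700, 720, 740, 760, 780, 800, 820, 840, 860]
320 [2, 3, 3, 6, 10, 11, 2, 2, 2, 2, 3, 3, 2, 3]
300 [3, 3, 6, 10, 9, 3, 2, 94, 96, 17, 2, 2, 2, 3]
280 [8, 9, 9, 9, 5, 3, 2, 94, 98, 3, 2, 3, 3, 3]
260 [65, 218, 246, 4, 2, 3, 2, 2, 0, 2, 3, 3, 3, 2]
240 [140, 253, 253, 2, 3, 3, 2, 3, 2, -1, 2, 3, 2, 3]
220 [138, 254, 253, 3, 3, 2, 3, 3, 3, -1, 2, 2, 3, 2]
200 [132, 255, 254, 2, 2, 3, 2, 2, 2, 2, 2, 2, 2, 2]
180 [127, 255, 253, 2, 2, 2, 2, 2, 2, 2, 2, 2, 2, 2]
160 [121, 255, 253, 2, 2, 2, 2, 2, 2, 2, 2, 2, 2, 2]
140 [119, 254, 254, 2, 2, 2, 2, 2, 2, 2, 2, 2, 2, 2]
120 [119, 256, 254, 1, 1, 2, 2, 2, 2, 2, 3, 2, 2, 2]
100 [114, 256, 254, 254, 1, 2, 2, 2, 2, 3, 2, 2, 2, 3]
80 [106, 256, 254, 254, 2, 2, 3, 2, 3, 2, 2, 2, 2, 2]
60 [99, 255, 254, 254, 2, 2, 2, 3, 2, 2, 3, 2, 3, 2]
40 [99, 434, 446, 442, 3, 2, 2, 3, 2, 2, 2, 2, 2, 2]
20 [320, 409, 327, 327, 327, 320, 321, 3, 2, 2, 2, 2, 3, 3]
```

Call:
{"op": "arm_command", "data": {"rot": [[0,0,0],[0,-0.5,0],[0,-0.5,0],[0,0,0],[0,0,0]], "slide": [[2,6,24],[4,14,36],[10,16,36],[26,16,24],[38,12,6]], "gripper": [0,0,0,0,0]}}

```text
clock: 17.03
eef_pos: [568.1, 143.8, 306.9]
tool_rot: [3.135, 0.013, 0.052]
force: [0.3, 0.9, 0.3]
width: 0.4
```

Call:
{"op": "arm_command", "data": {"rot": [[0,0,0],[0,0,0],[0,0,0],[0,0,0],[0,0,0]], "slide": [[36,4,0],[36,2,0],[30,0,0],[16,0,0],[0,0,0]], "gripper": [0,0,0,0,0]}}

```text
clock: 17.45
eef_pos: [696.2, 153.7, 300.6]
tool_rot: [3.136, 0.013, 0.055]
force: [-0.4, -0.9, -0.5]
width: -0.2
```

Call:
{"op": "arm_command", "data": {"rot": [[0,-0.4,0],[0,-0.3,0],[0,0,0],[0,0,0],[0,0,0]], "slide": [[0,0,-20],[0,0,-30],[0,0,-28],[0,0,-10],[0,0,0]], "gripper": [0,0,0,0,0]}}

```text
clock: 17.87
eef_pos: [692.7, 151.9, 201.9]
tool_rot: [3.133, 0.01, 0.053]
force: [0.2, 0.5, -0.1]
width: 0.2
```

```bash
python3 - <<'E'
from h import *
s=telemetry.read_state();print(s['clock'],s['eef_pos'],s['tool_rot'],s['force'],s['qpos'].round(2))
snap('side','sd16')
a=cv2.imread('pics/sd16.png')[50:350,130:530]
cv2.imwrite('pics/c16.png',cv2.resize(a,(800,600)))
E
```

```text
17.8667 [692.66812299 151.94340114 201.92799902] [3.13325348 0.01011576 0.05336286] [ 0.18481752  0.53242748 -0.13407531] [-0.26  0.74 -0.    1.32  0.01  1.1  -0.21]
```

View pics/c16.png

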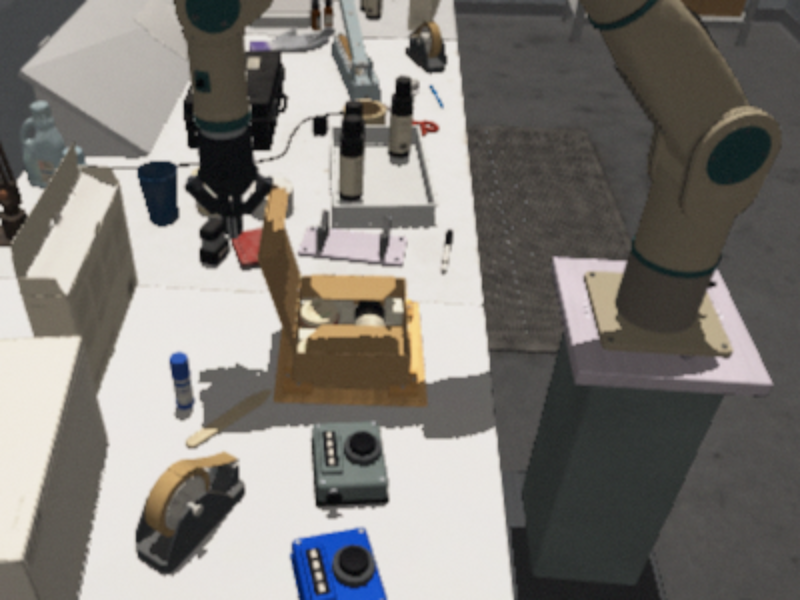

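Call:
{"op": "arm_command", "data": {"rot": [[0,-0.3,0],[0,-0.2,0],[0,0,0],[0,0,0],[0,0,0]], "slide": [[-12,0,0],[-16,-1,0],[-15,-1,0],[-14,-1,0],[-12,-1,0]], "gripper": [0,0,0,0,0]}}

```text
clock: 18.33
eef_pos: [627.2, 148.5, 209.0]
tool_rot: [3.135, -0.012, 0.052]
force: [0.4, 0.6, 0.7]
width: 0.2
```

```bash
python3 - <<'E'
from h import *
s=telemetry.read_state();print(s['clock'],s['eef_pos'],s['tool_rot'],s['force'],s['qpos'].round(2))
snap('side','sd17')
a=cv2.imread('pics/sd17.png')[50:350,130:530]
cv2.imwrite('pics/c17.png',cv2.resize(a,(600,450)))
prof('sd17','a',40,140,-80,80,90,270,24)
E
```

```text
18.3333 [627.1701289  148.48106856 209.00854274] [ 3.13492642 -0.01179282  0.05192082] [0.43042425 0.55141674 0.74806915] [-0.28  0.62 -0.01  1.55  0.01  0.97 -0.24]
sd17 90 164 [40.7 54.6 85.9]
sd17 114 35 [86.2 86.7 87.2]
sd17 138 32 [87.2 87.7 88.2]
sd17 162 30 [88.1 88.8 89.3]
sd17 186 20 [89.3 89.7 90.4]
sd17 210 15 [90.2 90.9 91.3]
sd17 234 34 [ 91.7 107.7 120.9]
sd17 258 312 [ 66.2  84.6 117.5]
```

View pics/c17.png

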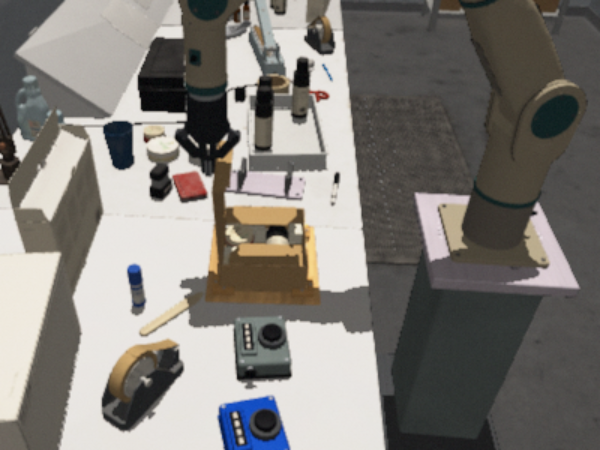

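Call:
{"op": "arm_command", "data": {"rot": [[0,0.3,0],[0,0.3,0],[0,0,0],[0,0,0],[0,0,0]], "slide": [[-12,0,-3],[-14,-1,-4],[-14,-1,-5],[-14,-1,-8],[-12,-1,-10]], "gripper": [0,0,0,0,0]}}

```text
clock: 18.8
eef_pos: [567.6, 146.3, 190.6]
tool_rot: [3.14, -0.024, 0.051]
force: [0.6, -0.6, 0.8]
width: -0.5
```

```bash
python3 - <<'E'
from h import *
s=telemetry.read_state();print(s['clock'],s['eef_pos'],s['tool_rot'],s['force'])
snap('side','sd18')
a=cv2.imread('pics/sd18.png')[50:350,130:530]
cv2.imwrite('pics/c18.png',cv2.resize(a,(600,450)))
prof('sd18','a',-60,120,-80,-25,90,270,16);prof('sd18','a',-60,120,25,80,90,270,16)
E
```

```text
18.8 [567.63189715 146.31747066 190.55736781] [ 3.14043065 -0.02415331  0.05121643] [ 0.58905563 -0.61780497  0.82757911]
sd18 90 197 [-50.6  -2.1  83.7]
sd18 106 14 [76.7 79.2 81.4]
sd18 122 14 [70.6 73.2 75.8]
sd18 138 15 [65.2 67.3 70.2]
sd18 154 14 [58.8 61.8 63.7]
sd18 170 7 [53.4 56.  58.3]
sd18 234 22 [ 1.6  9.2 32.3]
sd18 90 232 [-52.    6.4  84.7]
sd18 106 15 [77.6 79.3 81.5]
sd18 122 18 [71.6 74.1 76.5]
sd18 138 22 [64.9 67.8 70.7]
sd18 154 18 [58.9 61.5 64. ]
sd18 170 21 [52.8 55.5 58.5]
sd18 186 19 [46.8 49.5 52.3]
sd18 202 20 [40.8 43.6 46.2]
sd18 218 18 [35.2 38.  40.6]
sd18 234 109 [ 1.  12.6 33.7]
sd18 250 31 [19.7 24.1 27.9]
```

View pics/c18.png

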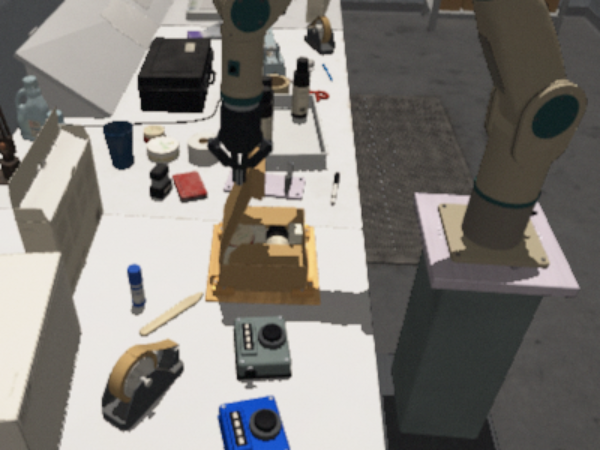

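Call:
{"op": "arm_command", "data": {"rot": [[0,0.5,0],[0,0.5,0],[0,0.4,0],[0,0.2,0],[0,0,0]], "slide": [[-13,-1,-4],[-13,-1,-6],[-12,0,-8],[-10,0,-11],[-9,0,-13]], "gripper": [0,0,0,0,0]}}

```text
clock: 19.27
eef_pos: [516.5, 145.8, 154.6]
tool_rot: [-3.138, -0.01, 0.05]
force: [0.8, -0.3, 0.5]
width: -0.5
```

Call:
{"op": "arm_command", "data": {"rot": [[0,0.3,0],[0,0.2,0],[0,0,0],[0,0,0],[0,0,0]], "slide": [[-8,0,-8],[-8,0,-10],[-7,0,-11],[-5,0,-10],[-3,0,-8]], "gripper": [0,0,0,0,0]}}

```text
clock: 19.68
eef_pos: [490.5, 147.5, 110.1]
tool_rot: [-3.135, -0.011, 0.05]
force: [0.5, 0.0, 1.2]
width: -0.0
```

```bash
python3 - <<'E'
from h import *
s=telemetry.read_state();print(s['clock'],s['eef_pos'],s['tool_rot'],s['force'])
snap('side','sd19');snap('wrist','w19')
d,c=load('w19');Q=cloud(d,c)[d>0];A,B,Z=cart(Q)
for aa in range(-100,95,12):
    k=(abs(A-aa)<6)&(B>30)&(B<80)&(Z>60)
    if k.sum()>3: print(aa,k.sum(),np.percentile(Z[k],[5,50,95]).round(1))
a=cv2.imread('pics/sd19.png')[120:330,190:470];b=cv2.imread('pics/w19.png')
cv2.imwrite('pics/c19.png',np.hstack([cv2.resize(a,(400,300)),cv2.resize(b,(400,300))]))
E
```

```text
19.6833 [490.53378597 147.47574595 110.11830451] [-3.13502019 -0.01059848  0.04997658] [0.50544139 0.01782732 1.2091997 ]
-76 2158 [141.4 143.  144.5]
-64 3121 [137.4 139.6 141.8]
-52 2861 [133.2 135.4 137.7]
-40 2622 [129.1 131.2 133.5]
-28 2420 [124.9 127.1 129.3]
-16 2209 [120.7 123.  125. ]
-4 2041 [116.5 118.7 120.8]
8 1888 [112.4 114.5 116.7]
20 1760 [108.1 110.3 112.4]
32 1632 [104.  106.2 108.3]
44 1505 [ 99.9 101.9 104. ]
56 1425 [95.7 97.8 99.8]
68 1312 [91.5 93.6 95.7]
80 1227 [87.3 89.4 91.4]
92 261 [85.8 87.1 88. ]
```

View pics/c19.png

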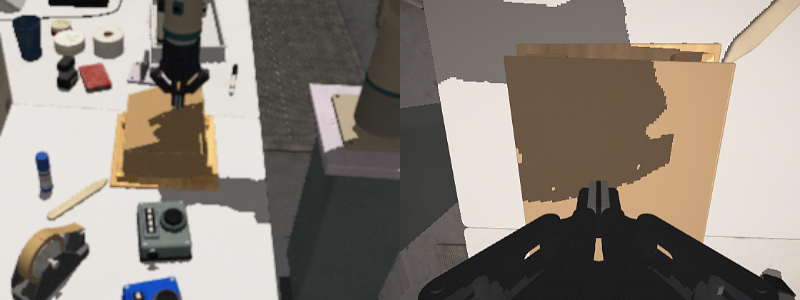

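Call:
{"op": "arm_command", "data": {"rot": [[0,0.3,0],[0,0.2,0],[0,0,0],[0,0,0],[0,0,0]], "slide": [[-4,0,-8],[-3,0,-8],[-3,0,-8],[-2,0,-6],[0,0,-3]], "gripper": [0,0,0,0,0]}}

```text
clock: 20.2
eef_pos: [480.8, 148.1, 75.7]
tool_rot: [-3.133, -0.005, 0.049]
force: [-1.3, -0.6, 0.8]
width: -0.1
```

Call:
{"op": "arm_command", "data": {"rot": [[0,0,0],[0,0,0],[0,0,0]], "slide": [[0,0,-4],[0,0,-3],[0,0,0]], "gripper": [0,0,0]}}

```text
clock: 20.45
eef_pos: [480.2, 148.0, 67.0]
tool_rot: [-3.134, -0.004, 0.049]
force: [-0.5, -0.5, -0.9]
width: 0.0
```

```bash
cat >> h.py <<'E'
def lidprof(tag):
    d,c=load(tag);Q=cloud(d,c)[d>0];A,B,Z=cart(Q)
    for aa in range(-88,95,22):
        k=(abs(A-aa)<8)&(B>30)&(B<90)&(Z>60)&(Z<150)
        if k.sum()>3: print(aa,k.sum(),np.percentile(Z[k],[5,50,95]).round(1))
E
python3 - <<'E'
from h import *
s=telemetry.read_state();print(s['clock'],s['eef_pos'],s['tool_rot'],s['force'])
snap('wrist','w20');lidprof('w20')
E
```

```text
20.45 [480.19832628 148.01010377  66.98881064] [-3.1339037  -0.00357324  0.04949431] [-0.48494123 -0.5205572  -0.90242103]
-88 2035 [85.3 86.4 87.4]
-66 4009 [85.4 86.4 87.5]
-44 3990 [85.4 86.5 87.5]
-22 3972 [85.4 86.5 87.5]
0 4019 [85.5 86.5 87.6]
22 3976 [85.5 86.5 87.5]
44 3974 [85.5 86.5 87.6]
66 4003 [85.6 86.6 87.6]
88 1912 [85.6 86.7 87.7]
```

Call:
{"op": "arm_command", "data": {"rot": [[0,0,0],[0,0,0]], "slide": [[0,0,-1],[0,0,0]], "gripper": [0,0]}}

```text
clock: 20.67
eef_pos: [480.6, 148.1, 67.0]
tool_rot: [-3.134, -0.004, 0.049]
force: [-0.6, 0.1, -0.3]
width: -0.5
```

Call:
{"op": "arm_command", "data": {"rot": [[0,0,0],[0,0,0],[0,0,0],[0,0,0],[0,0,0]], "slide": [[0,0,4],[0,4,20],[0,20,24],[0,36,10],[0,36,0]], "gripper": [0,0,0,0,0]}}

```text
clock: 21.08
eef_pos: [480.9, 236.0, 128.4]
tool_rot: [-3.14, -0.002, 0.033]
force: [0.7, 0.3, -0.1]
width: 0.1
```

```bash
python3 - <<'E'
from h import *
s=telemetry.read_state();print(s['clock'],s['eef_pos'],s['tool_rot'],s['force'])
snap('wrist','w21');lidprof('w21');snap('side','sd21');lidprof('sd21')
E
```

```text
21.0833 [480.92404219 235.95162045 128.44806053] [-3.13982032e+00 -1.66747942e-03  3.26339212e-02] [ 0.68920519  0.26481267 -0.13272084]
-88 691 [85.2 86.3 87.3]
-66 1388 [85.4 86.4 87.3]
-44 656 [85.5 86.3 87.4]
-22 535 [85.3 86.4 87.3]
0 1308 [85.5 86.5 87.4]
22 1403 [85.5 86.4 87.4]
44 1397 [85.5 86.5 87.4]
66 1411 [85.5 86.5 87.5]
88 695 [85.6 86.6 87.6]
-88 45 [83.5 85.9 88.4]
-66 69 [84.1 86.1 87.9]
-44 69 [83.7 85.8 87.9]
-22 62 [83.5 85.7 88.1]
0 66 [83.4 85.3 88.2]
22 68 [82.2 85.6 87.9]
44 69 [83.4 85.9 88.5]
66 67 [83.6 86.  88.6]
88 26 [83.4 86.4 88.3]
```

View pics/w21.png

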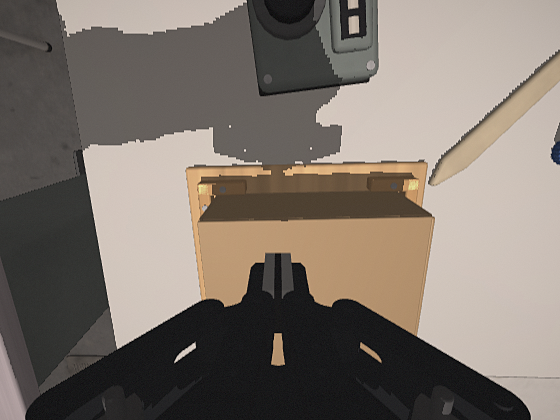

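The lid is flat at about 86.5 mm over its whole depth. Next is the button position, at (251.7, 94.2) in w10.

```bash
python3 - <<'E'
from h import *
for tag,(u0,v0) in (('w10',(251.7,94.2)),('w12',None or (0,0)),('sd21',(0,0))):
    d,c=load(tag);P=cloud(d,c);im=cv2.imread(f'pics/{tag}.png')
    m=(d>0)&(im.max(2)<42)&(abs(P[...,0]-480)<40)&(abs(P[...,1]-400)<50)&(P[...,2]>40)&(P[...,2]<60)
    Q=P[m]; print(tag,len(Q),np.percentile(Q,[3,50,97],axis=0).round(1).tolist() if len(Q) else '')
    if len(Q): print('  mid',(np.percentile(Q,1,axis=0)+np.percentile(Q,99,axis=0))/2)
    if u0: print(P[int(v0)-2:int(v0)+3,int(u0)-2:int(u0)+3].reshape(-1,3).mean(0), im[int(v0),int(u0)])
E
```

```text
w10 151 [[466.7, 373.1, 48.0], [516.8, 409.8, 50.1], [519.9, 428.0, 59.6]]
  mid [491.0969614  398.60432397  53.70118493]
[484.42160099 392.81475081  62.29462899] [25 24 26]
w12 273 [[466.9, 367.7, 44.3], [490.8, 378.1, 54.4], [519.6, 395.9, 59.9]]
  mid [489.7742652  382.90219575  51.87140226]
sd21 98 [[459.8, 362.0, 42.9], [482.6, 406.3, 52.5], [516.2, 419.4, 59.9]]
  mid [488.49395405 390.26669473  50.49361551]
```

```bash
python3 - <<'E'
from h import *
for tag in ('w10','sd21','s15','side0'):
    d,c=load(tag);P=cloud(d,c)
    m=(d>0)&(abs(P[...,0]-485)<32)&(abs(P[...,1]-393)<35)&(P[...,2]>59)&(P[...,2]<75)
    Q=P[m]
    if len(Q)<5: print(tag,len(Q));continue
    (x,y),r=cv2.minEnclosingCircle(Q[:,:2].astype(np.float32)); print(tag,len(Q),Q.mean(0).round(1),(x,y),r,np.percentile(Q,[2,98],axis=0).round(1).tolist())
E
```

```text
w10 914 [484.6 393.4  62.2] (484.4753723144531, 393.34271240234375) 17.820873260498047 [[468.5, 377.6, 59.9], [500.3, 409.3, 63.9]]
sd21 100 [482.3 396.   61.6] (482.7820739746094, 394.94024658203125) 18.151147842407227 [[466.5, 377.9, 59.1], [496.9, 412.0, 65.3]]
s15 62 [480.  391.6  62.9] (484.29278564453125, 391.47369384765625) 21.50002098083496 [[464.4, 375.3, 59.6], [495.8, 408.8, 65.8]]
side0 104 [482.4 396.   61.9] (482.8339538574219, 396.3128356933594) 18.358604431152344 [[466.6, 380.1, 59.4], [496.9, 412.0, 64.4]]
```

Call:
{"op": "arm_command", "data": {"rot": [[0,0,0],[0,0,0],[0,0,0],[0,0,0],[0,0,0]], "slide": [[1,24,0],[1,38,-4],[1,38,-6],[1,30,-8],[0,10,-8]], "gripper": [0,0,0,0,0]}}

```text
clock: 21.6
eef_pos: [485.2, 385.7, 104.4]
tool_rot: [-3.134, -0.007, 0.039]
force: [-0.5, 1.1, -0.7]
width: -0.0
```

Call:
{"op": "arm_command", "data": {"rot": [[0,0,0]], "slide": [[0,0,0]], "gripper": [0]}}

```text
clock: 21.68
eef_pos: [483.5, 388.2, 102.8]
tool_rot: [-3.134, -0.005, 0.043]
force: [-0.8, -0.2, -0.5]
width: 0.1
```

Call:
{"op": "arm_command", "data": {"rot": [[0,0,0],[0,0,0],[0,0,0],[0,0,0],[0,0,0]], "slide": [[0,3,-12],[0,2,-14],[0,0,-12],[0,0,-8],[0,0,0]], "gripper": [0,0,0,0,0]}}

```text
clock: 22.1
eef_pos: [484.5, 385.9, 53.6]
tool_rot: [-3.139, -0.004, 0.038]
force: [-0.6, -0.1, -0.1]
width: -0.4
```

```bash
python3 - <<'E'
from h import *
s=telemetry.read_state();print(s['clock'],s['eef_pos'],s['tool_rot'],s['force'])
snap('wrist','w22');snap('side','sd22')
a=cv2.imread('pics/sd22.png')[200:350,230:430];b=cv2.imread('pics/w22.png')
cv2.imwrite('pics/c22.png',np.hstack([cv2.resize(a,(400,300),interpolation=cv2.INTER_CUBIC),cv2.resize(b,(400,300))]))
d,c=load('w22');Q=cloud(d,c)[d>0];T=s['eef_pos']
m=(np.hypot(Q[:,0]-T[0],Q[:,1]-T[1])<22)&(Q[:,2]<T[2]+50)
for z in range(40,130,5):
    k=m&(abs(Q[:,2]-z)<2.5)
    if k.sum(): print(z,k.sum(),Q[k].mean(0).round(0))
E
```

```text
22.1 [484.51141339 385.86606251  53.56542033] [-3.13925256 -0.00411574  0.03839891] [-0.64665106 -0.14317784 -0.11228213]
50 233 [483. 384.  52.]
55 187 [485. 387.  53.]
60 1111 [484. 396.  62.]
65 760 [484. 396.  63.]
75 5 [489. 396.  77.]
80 162 [484. 395.  80.]
85 249 [485. 394.  85.]
90 298 [485. 394.  90.]
95 318 [485. 394.  95.]
100 350 [485. 394. 100.]
105 78 [484. 394. 103.]
```

View pics/c22.png

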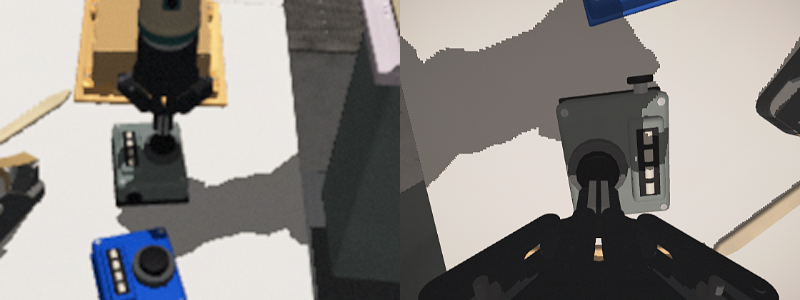

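Call:
{"op": "arm_command", "data": {"rot": [[0,0,0],[0,0,0],[0,0,0],[0,0,0]], "slide": [[0,5,0],[0,3,-3],[0,0,-4],[0,0,0]], "gripper": [0,0,0,0]}}

```text
clock: 22.53
eef_pos: [487.5, 395.5, 49.9]
tool_rot: [-3.135, -0.009, 0.036]
force: [0.2, -0.9, 0.1]
width: 0.2
```

Call:
{"op": "arm_command", "data": {"rot": [[0,0,0],[0,0,0]], "slide": [[0,0,-3],[0,0,0]], "gripper": [0,0]}}

```text
clock: 22.7
eef_pos: [487.6, 396.0, 47.0]
tool_rot: [-3.135, -0.01, 0.037]
force: [-0.7, -0.2, 0.3]
width: 0.3
```

Now pressing, watching force.

Call:
{"op": "arm_command", "data": {"rot": [[0,0,0],[0,0,0],[0,0,0],[0,0,0]], "slide": [[-2,-1,-3],[-1,0,-3],[0,0,-2],[0,0,0]], "gripper": [0,0,0,0]}}

```text
clock: 23.03
eef_pos: [485.3, 395.3, 39.2]
tool_rot: [-3.134, -0.012, 0.037]
force: [1.2, -1.2, 4.0]
width: 0.2
```

Call:
{"op": "arm_command", "data": {"rot": [[0,0,0],[0,0,0]], "slide": [[0,0,-2],[0,0,0]], "gripper": [0,0]}}

```text
clock: 23.2
eef_pos: [485.3, 395.3, 37.6]
tool_rot: [-3.134, -0.012, 0.037]
force: [-0.7, -0.8, 4.9]
width: 0.0
```

Call:
{"op": "arm_command", "data": {"rot": [[0,0,0],[0,0,0]], "slide": [[0,0,-2.5],[0,0,0]], "gripper": [0,0]}}

```text
clock: 23.37
eef_pos: [485.3, 395.3, 37.4]
tool_rot: [-3.133, -0.012, 0.037]
force: [-1.0, -1.3, 4.7]
width: 0.1
```

Call:
{"op": "arm_command", "data": {"rot": [[0,0,0],[0,0,0]], "slide": [[0,0,-2],[0,0,0]], "gripper": [0,0]}}

```text
clock: 23.53
eef_pos: [485.3, 395.3, 37.5]
tool_rot: [-3.133, -0.013, 0.036]
force: [-0.6, -0.7, 4.6]
width: -0.2
```

Call:
{"op": "arm_command", "data": {"rot": [[0,0,0],[0,0,0]], "slide": [[0,0,-5],[0,0,-5]], "gripper": [0,0]}}

```text
clock: 23.7
eef_pos: [485.7, 395.6, 36.0]
tool_rot: [-3.132, -0.013, 0.036]
force: [-11.9, -9.2, 53.6]
width: -0.4
```

```bash
python3 - <<'E'
from h import *
s=telemetry.read_state();print(s['clock'],s['eef_pos'],s['tool_rot'],s['force'])
snap('wrist','w23');snap('side','sd23')
for tag in('w23','sd23'):
    d,c=load(tag);P=cloud(d,c)
    m=(d>0)&(np.hypot(P[...,0]-484.3,P[...,1]-393.5)<16)&(P[...,2]>45)&(P[...,2]<70)&(P[...,1]>(405 if tag[0]=='w' else 380))
    print(tag,m.sum(),np.percentile(P[m][:,2],[5,50,95]))
E
```

```text
23.7 [485.74320537 395.61608678  35.99662927] [-3.13199102 -0.01339421  0.03598659] [-11.90779962  -9.17778679  53.61372592]
w23 467 [54.70791963 59.89763617 69.07366565]
sd23 51 [52.12137626 56.57450756 68.77082958]
```

Bottomed out, with a firm 54 N spike at the fingertips. Releasing now.

Call:
{"op": "arm_command", "data": {"rot": [[0,0,0],[0,0,0],[0,0,0],[0,0,0],[0,0,0]], "slide": [[0,0,4],[0,0,6],[0,0,16],[0,-10,30],[0,-20,36]], "gripper": [0,0,0,0,0]}}

```text
clock: 24.22
eef_pos: [480.0, 367.3, 127.2]
tool_rot: [-3.134, -0.005, 0.042]
force: [0.3, 0.2, 0.3]
width: -0.2
```

Call:
{"op": "arm_command", "data": {"rot": [[0,0,0],[0,0,0],[0,0,0],[0,0,0],[0,0,0]], "slide": [[0,-20,38],[0,-10,36],[0,-10,20],[0,0,0],[0,0,0]], "gripper": [0,0,0,0,0]}}

```text
clock: 24.63
eef_pos: [482.4, 322.6, 230.4]
tool_rot: [-3.132, -0.011, 0.038]
force: [-0.8, 0.9, -0.9]
width: 0.0
```

```bash
python3 - <<'E'
from h import *
s=telemetry.read_state();print(s['clock'],s['eef_pos'],s['tool_rot'],s['force'])
for n,t in(('wrist','w24'),('side','sd24'),('scene','s24')): snap(n,t)
for tag in('w24','sd24'):
    d,c=load(tag);P=cloud(d,c)
    m=(d>0)&(np.hypot(P[...,0]-484.3,P[...,1]-393.5)<14)&(P[...,2]>45)&(P[...,2]<70)
    print(tag,m.sum(),np.percentile(P[m][:,2],[5,50,95])); lidprof(tag)
a=cv2.imread('pics/sd24.png')[130:370,200:520];b=cv2.imread('pics/w24.png')
cv2.imwrite('pics/c24.png',np.hstack([cv2.resize(a,(400,300)),cv2.resize(b,(400,300))]))
E
```

```text
24.6333 [482.36924326 322.60778539 230.42312433] [-3.13184287 -0.0114916   0.03820887] [-0.7710875   0.86404653 -0.87281685]
w24 548 [61.12504177 62.41046542 63.71317119]
-88 261 [85.1 86.3 87.4]
-66 398 [85.2 86.3 87.2]
22 433 [85.4 86.3 87.4]
44 503 [85.4 86.4 87.4]
66 458 [85.4 86.4 87.5]
88 274 [85.5 86.5 87.5]
sd24 62 [59.61992509 62.13959869 64.43862265]
-88 43 [83.6 85.1 87.2]
-66 68 [83.2 85.3 88. ]
-44 74 [83.4 85.4 88.5]
-22 62 [84.  85.9 88.4]
0 65 [83.1 85.3 88.9]
22 63 [84.  85.8 88.3]
44 69 [82.8 85.5 88. ]
66 69 [83.3 85.8 88.4]
88 23 [84.  86.3 88.7]
```

View pics/c24.png

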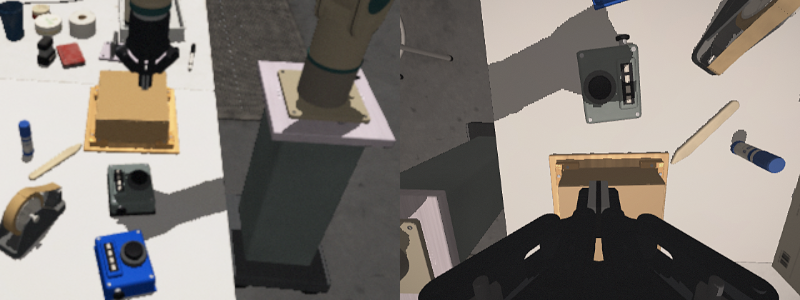

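View pics/s24.png

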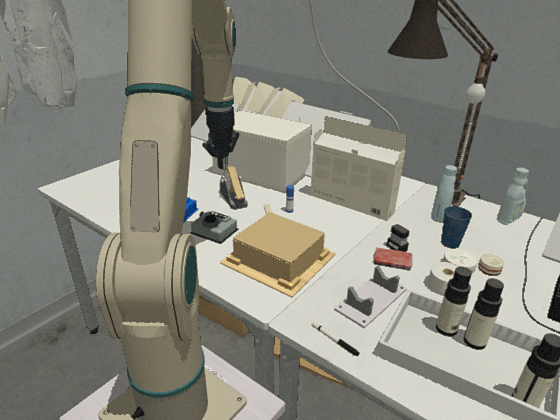

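The carton is closed and flat, the button is back up at 62 mm, the cradle is empty, and the other items are where they were. The robot is touching nothing.

```bash
python3 - <<'E'
from cell import ctrl
print(ctrl.finish_job())
E
```

```text
the job is handed in; nothing more can be done
None
```

The job is done and handed in at about 25 s of the 72 s allowed. The bottle is in the front lane, both side flaps were folded before the lid, and the counter button was pressed last.

**Last checks:**
- **Bottle:** after release it lay level within 0.1° and parallel to the lane. Its axis measured 46.5 mm above the table (47 expected) and about 0.5 mm off the lane centre. I measured this before closing the carton and could not see it again afterwards.
- **Flaps:** both lay flat at about 82.8 mm before the lid was moved.
- **Lid:** flat at about 86.4 mm over its whole depth, and still flat after the button was pressed.
- **Button:** I pressed it to its stop. Its top read 62.4 mm afterwards, the same as the 62.2 mm before.
- **Rest of the table:** everything else looked undisturbed in the last pictures, and the robot was touching nothing.

**What disagreed or went wrong:**
- **Fingertip height:** the closed fingertips sit about 20–22 mm short of the reported TCP. My first pass at the left flap therefore went over its edge without touching it, and I repeated it lower.
- **Grip width:** the gripper read 46 mm on the 50 mm bottle, probably because the fingers held it above its axis. It did not slip.
- **Button force:** at the stop the force on the tool briefly read 54 N. It was the fingertips pressing, not the gripper body, and well under the 120 N wrist limit, but it was harder than I intended.

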